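Put the tee fitting away in the rotary parts box

TASK

Put the loose brass tee away in the round white parts box by the washing machines: turn the box's cover until its wide opening lies squarely over the sector whose raised sign on the rim is a T, lower the tee in through the opening, then turn the cover so that the wide opening lies squarely over the solid (filled) sector and the box is shut. Leave the other two fittings in the basket and the bottle, jar and cup where they stand, and let go of everything at the end.

Things in the scene. Friction and masses are not known exactly. Their poses are not given: they have to be found in the camera images.
- box: Round white parts box, fixed, 236 mm across. Rim step from radius 90 to 118 mm is 34 mm high; inside it the box is 50 mm high under a turning grey cover. Six 60-degree sectors, radius 28 to 86 mm, with 3 mm walls between. Dark signs, 3 mm high, on the rim step, counter-clockwise from the body's x axis: T at 0 deg, none at 60 (filled sector), bar 120, L 180, + 240, dot 300. Origin: axis, table height. Any yaw.
- lid (a joint): Turning cover of the box, radians, counter-clockwise from above: at 0 its wide opening is over the T sector (box x axis), at 1.047 (60 deg) over the solid sector; each full turn repeats. It turns endlessly either way, without stops, stays where it is left, and takes about 0.08 N m to turn.
- opening (a point): Middle of the cover's wide opening, on the cover's top face (55 mm above the table), 58 mm from the box's axis. The opening spans radius 34 to 80 mm and 22 deg to either side (46 mm radially, 43 mm across its middle, narrower inwards). The cover: grey disc, 181 mm across, 4 mm thick, underside 51 mm above the table. A small hole (14 x 16 mm) opposite is not used.
- lid_grip (a point): Point on the cover's black turning bar, on the box's axis, 75 mm above the table. The bar is 46 mm long and 14 mm wide, stands from 55 to 87 mm above the table, and runs along the line through the middle of the wide opening. The point's x axis points to the wide opening.
- tee_sector (a point): Middle of the floor of the T sector (open sector with the T sign beside it), 58 mm from the box's axis, 6 mm above the table; its floor is 45 mm below the cover's underside.
- solid_sector (a point): Middle of the top of the solid, filled sector (no sign beside it; 60 deg counter-clockwise of the T sector), 58 mm from the box's axis, 48.5 mm above the table.
- basket: Teal plastic basket, fixed to the table, 244 (x) x 120 (y) mm outside, walls 4 mm thick and 36 mm high, floor 4 mm thick. Three brass fittings stand in it in a row along its x, about 76 mm apart, in any order. Origin: middle of its underside.
- tee: Brass tee fitting standing as an upside-down T, 90 g: a horizontal bar 38 mm long along x, 14 mm wide (18 mm at its end collars) and 16 mm high, with a stem up from its middle. Its upright stem is 14 x 14 mm in section, its faces along the body's x and y, and its top is 40 mm above the origin. Origin: on the stem's axis, at the underside.
- elbow: Brass elbow fitting, 80 g: like the tee but its horizontal arm goes only to +x, 26 mm from the stem's axis, 18 mm wide and 16 mm high. Leave it. Its upright stem is 14 x 14 mm in section, its faces along the body's x and y, and its top is 40 mm above the origin. Origin: on the stem's axis, at the underside.
- straight: Brass straight fitting, 70 g: a stem on a 22 x 22 x 10 mm square foot. Leave it. Its upright stem is 14 x 14 mm in section, its faces along the body's x and y, and its top is 40 mm above the origin. Origin: on the stem's axis, at the underside.
- bottle: White detergent bottle, 56 mm in diameter, 170 mm high, standing loose between box and basket. Leave it. Origin: middle of its underside.
- jar: White jar with black cap, 56 mm in diameter, 90 mm high, standing loose. Leave it. Origin: middle of its underside.
- cup: White plastic measuring cup, 68 mm across the rim, 60 mm high, standing loose. Leave it. Origin: middle of its underside.
There are look-alikes about, which are no part of the job. Leave any green or orange look-alike of the tee alone.

How it is judged:
On the way, in this order (a step that is already met when the one before it is completed fails the run):
1. the cover's wide opening is over the T sector, the tee not yet in it (horizontal distance between opening and tee_sector below 0.012 m and not (horizontal distance between tee and tee_sector below 0.036 m and z of tee in the frame of box below 0.044 m)), for 0.2 s.
2. the tee is in the T sector (horizontal distance between tee and tee_sector below 0.036 m and z of tee in the frame of box below 0.044 m), for 0.2 s.
At the end, for the whole second after the job is handed in: The tee lies at rest in the T sector, under the cover (its origin within 36 mm horizontally of the sector's middle and below the cover), and the cover is at rest with the middle of its wide opening within 8 mm horizontally of the middle of the solid sector (all of step 2 and horizontal distance between opening and solid_sector below 0.008 m and linear speed of tee below 0.02 m/s and velocity of joint lid between -0.05 and 0.05 rad/s); the robot touches nothing.
It fails at once if the white detergent bottle is shifted by more than 30 mm or knocked over (distance of bottle from where it was at the start of the episode above 0.03 m or angle between bottle's own z axis and vertical above 0.6 rad).
It fails at once if the white jar is shifted by more than 30 mm or knocked over (distance of jar from where it was at the start of the episode above 0.03 m or angle between jar's own z axis and vertical above 0.6 rad).
It fails at once if the measuring cup is shifted by more than 30 mm or knocked over (distance of cup from where it was at the start of the episode above 0.03 m or angle between cup's own z axis and vertical above 0.6 rad).
It fails at once if the elbow fitting is shifted by more than 30 mm or knocked over (distance of elbow from where it was at the start of the episode above 0.03 m or angle between elbow's own z axis and vertical above 0.6 rad).
It fails at once if the straight fitting is shifted by more than 30 mm or knocked over (distance of straight from where it was at the start of the episode above 0.03 m or angle between straight's own z axis and vertical above 0.6 rad).
It also fails if it takes over 66 s, if anything falls off the work surface, if the arm or the gripper's body presses on something with over 40 N, if the wrist force passes 120 N, or if a joint passes its speed limit or range.

ROBOT

A 7-joint arm with a two-finger parallel gripper is mounted at the origin on the work surface. World frame = base frame: x ahead of the robot, y to its left, z up, the work surface at z = 0. Lengths are in m, angles in rad, forces in N, time in s.
With the tool pointing down it reaches from about 0.4 to 0.85 m from the base axis. Payload 4.4 kg.
Tool frame: the origin (TCP) lies at the very end of the fingers, on their centre line; the grasp point (between the pads) lies 19 mm behind it; z points along the fingers, x is the direction in which the jaws open and shut, and the axes are right-handed (so a half turn about z gives the same grasp; the last joint's range is limited). The gripper opens to 94 mm and grips with 3 to 60 N. Pads are 16 mm wide; open, the fingers measure 119 mm over their backs; the gripper's body (75 mm by 177 mm) begins 78 mm behind the grasp point.
Start: joints at [1.173, 0.628, 0.038, 1.517, -0.027, 0.996, -0.02], TCP at [0.212, -0.615, 0.169] pointing down, gripper open.
Joint ranges: [-3.06, 3.06], [-0.37, 2.12], [-1.25, 1.32], [0.18, 2.47], [-1.1, 4.24], [0.23, 1.98], [-2.94, 2.94]. Speed limits (rad/s): [2.57, 2.57, 3.14, 3.14, 3.14, 3.14, 3.14].

INTERFACE

Orientations are given as a unit quaternion [w, x, y, z].
In Python, from station import r gives the robot as it stands. The module is installed in compiled form; this text tells all that it offers.
- The arm moves only by the shell command python3 -m inch 'ROWS' [FORCE]. ROWS is JSON, one flat list of numbers, 7 for each row, row after row: the shift along the tool's x, y, z in mm, then the turn, a rotation vector about the tool's x, y, z in degrees, then the finger opening in mm, from 0 to 94. In form: [tx, ty, tz, wx, wy, wz, grip, tx, ty, tz, wx, wy, wz, grip, ...]. A call has 1 to 10 rows; each row shifts and turns the commanded pose from where the row before left it, along the tool's axes as they then stand; what a row does not reach is not made up. A row lasts 1/12 s, in which the tool goes at most 41.7 mm and 7.16 degrees, less where a joint would pass 70% of its speed; a pose out of reach is approached as far as the arm can. A call is refused whole if a number of a shift passes 41.7 or a number of a turn 7.16, either way. A call with a gripper value outside its range is refused whole. The fingers move at their own pace and stop on an object; FORCE is the grip in N (left out, the last holds). Time passes only in rows, so rows that do not move let the fingers close. It gives the time, the measured TCP pose, the force and the opening at its end, in the units of the state.
- r.read_state(): the state, without advancing time (a new reading comes with each control period).
- r.get_image(name): name is "scene" or "top"; returns the picture (400x640x3 uint8, blue, green, red); there is no depth.
- r.camera_params(name): a dict with "fx", "fy", "cx", "cy" (pixels), "position" and "orientation" of the camera in the world. Camera axes: x right, y down, z forward; pixel columns grow to the right and rows downward; lengths in m; the calibration is good to about 2 mm. A picture is of the moment at which its call begins. camera_params takes no time and is no camera call.
- r.finish_job(): hands the job in, once; it reports no verdict.
The state is a dict: "clock": time; "joint_positions": joint angles; "joint_vel": joint speeds; "effort": joint torques, N m; "ee_pos": TCP position; "eef_rot": TCP orientation; "wrist_force": force on the tool from outside, world axes, zero at the start; "torque": the same for the moment, N m; "finger_gap": finger opening in m.
Only numpy, scipy, OpenCV 4.12 (cv2) and the standard library are available. Lean on these libraries where they do the work, as an engineer would, in place of code of your own. Each camera call takes 0.05 s, during which the arm holds its last target.

## Working session

There is one attempt and no reset: what is moved stays moved. The work goes in short steps, Python scripts to look and compute and a shell command to move; the robot and the scene stay as the last step left them, time stands still between calls to the robot, and variables do not carry over. Pictures are saved under pics/ and viewed, and the job is handed in when it is done.

```bash
mkdir -p pics; python3 - <<'E'
from station import r
import cv2
for n in("scene","top"):
    im=r.get_image(n); cv2.imwrite(f"pics/{n}0.png",im)
    p=r.camera_params(n); print(n,p)
print(r.read_state())
E
```

```text
scene {'fx': 375.7348818574563, 'fy': 375.7348818574563, 'cx': 320.7300098792327, 'cy': 199.63245082779227, 'position': array([ 1.13233646, -0.34054811,  0.67125379]), 'orientation': array([-0.34593922,  0.78480443,  0.46593694, -0.21751053])}
top {'fx': 497.7098985804084, 'fy': 497.7098985804084, 'cx': 318.636442539395, 'cy': 197.48051817049574, 'position': array([ 0.29847342, -0.058967  ,  1.21599386]), 'orientation': array([ 0.07393326, -0.69179611,  0.71447722, -0.07398864])}
{'clock': 0.1, 'joint_positions': array([ 1.17318472,  0.62920676,  0.03842331,  1.51825248, -0.02699835,
        0.99630403, -0.01999995]), 'joint_vel': array([-0.00079713, -0.00344803,  0.00096628, -0.00460473,  0.00138578,
       -0.00166315,  0.0006821 ]), 'effort': array([ 1.97253554e-03, -5.50792372e+01,  1.14698399e+00, -1.87116641e+01,
       -5.21919946e-02,  1.92632584e-02,  5.66007179e-05]), 'ee_pos': array([ 0.21157023, -0.61391483,  0.16818108]), 'eef_rot': array([-4.79003009e-04,  8.14178446e-01, -5.80614135e-01, -6.73872098e-04]), 'wrist_force': array([ 0.68438858, -0.82637918, -0.85531452]), 'torque': array([-0.02261071,  0.01626173, -0.01679646]), 'finger_gap': 0.09436578286636489}
```

View pics/scene0.png

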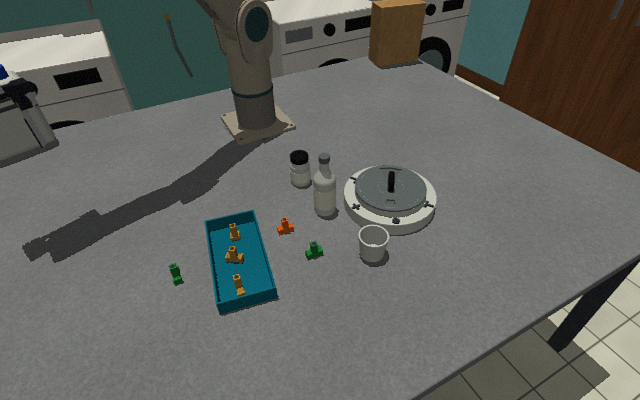

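View pics/top0.png

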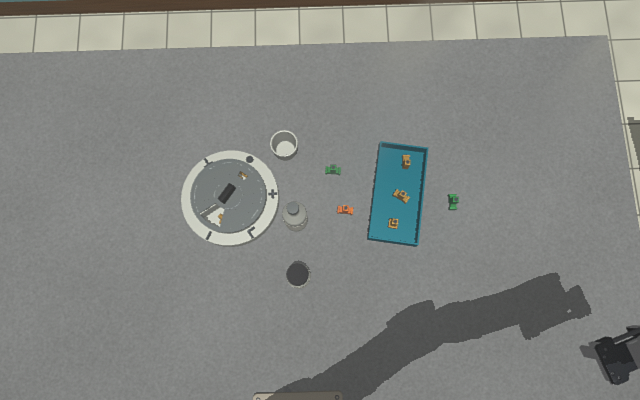

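```bash
python3 - <<'E'
import cv2,numpy as np
t=cv2.imread("pics/top0.png"); s=cv2.imread("pics/scene0.png")
a=cv2.resize(t[140:255,170:290],(575*120//115,575),interpolation=cv2.INTER_CUBIC)
cv2.imwrite("pics/c_box.png",a)
b=cv2.resize(t[135:250,360:435],None,fx=5,fy=5,interpolation=cv2.INTER_CUBIC)
c=cv2.resize(s[205:315,195:285],None,fx=4.5,fy=4.5,interpolation=cv2.INTER_CUBIC)
H=max(b.shape[0],c.shape[0])
b=cv2.copyMakeBorder(b,0,H-b.shape[0],0,0,0);c=cv2.copyMakeBorder(c,0,H-c.shape[0],0,0,0)
d=np.hstack([b,c]);print(d.shape);cv2.imwrite("pics/c_bas.png",d)
cv2.imwrite("pics/c_box2.png",cv2.resize(s[155:240,335:445],None,fx=6,fy=6,interpolation=cv2.INTER_CUBIC))
E
```

```text
(575, 780, 3)
```

View pics/c_box.png

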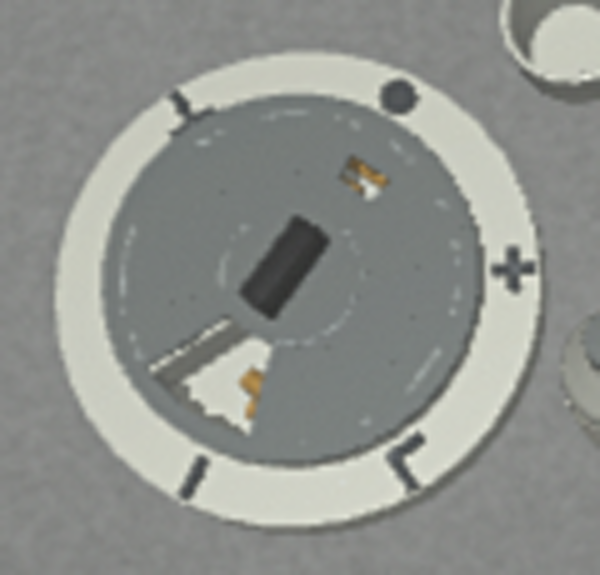

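View pics/c_bas.png

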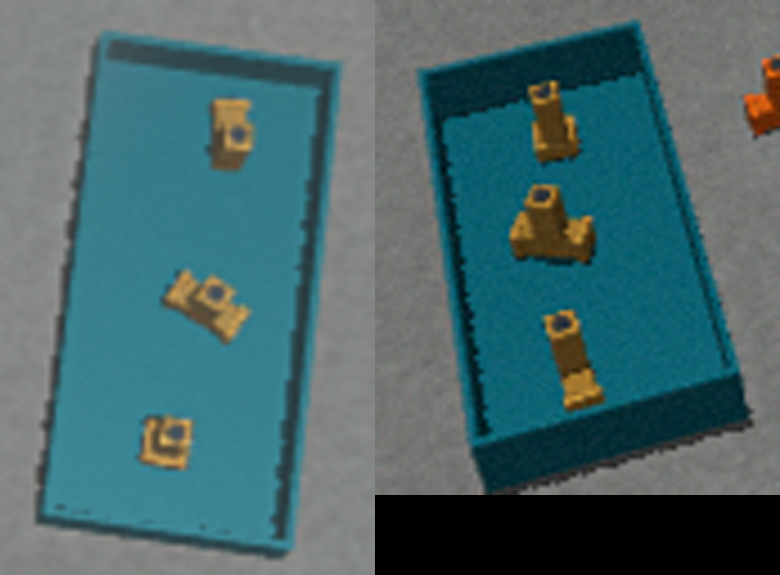

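View pics/c_box2.png

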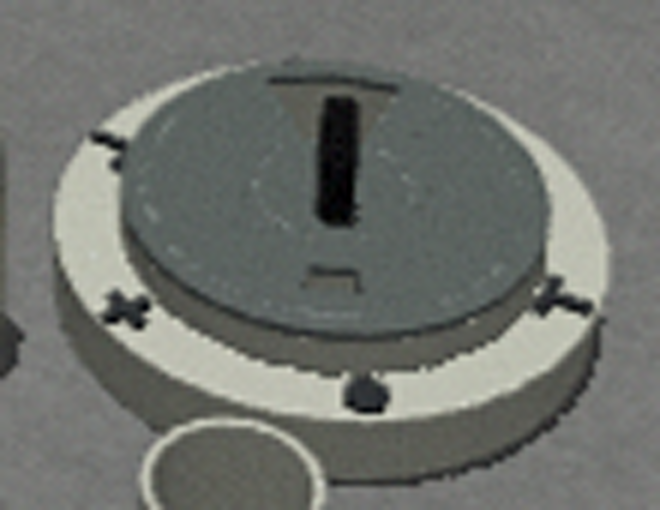

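```bash
cat > h.py <<'E'
from station import r
import numpy as np, cv2
from scipy.spatial.transform import Rotation as R
def rot(q): return R.from_quat(np.roll(np.asarray(q,float),-1))
class Cam:
    def __init__(s,n):
        p=r.camera_params(n); s.n=n; s.p=p; s.C=np.array(p["position"]); s.M=rot(p["orientation"]).as_matrix()
    def ray(s,u,v):
        p=s.p; d=s.M@np.array([(u-p["cx"])/p["fx"],(v-p["cy"])/p["fy"],1.0]); return d/np.linalg.norm(d)
    def plane(s,u,v,z):
        d=s.ray(u,v); return s.C+d*(z-s.C[2])/d[2]
    def px(s,X):
        q=s.M.T@(np.asarray(X)-s.C); p=s.p; return np.array([p["cx"]+p["fx"]*q[0]/q[2],p["cy"]+p["fy"]*q[1]/q[2]])
T=Cam("top"); S=Cam("scene")
def circ(P):
    P=np.asarray(P); A=np.c_[2*P[:,:2],np.ones(len(P))]; b=(P[:,:2]**2).sum(1)
    x=np.linalg.lstsq(A,b,rcond=None)[0]; return x[:2],np.sqrt(x[2]+x[0]**2+x[1]**2)
def tool():
    s=r.read_state(); m=rot(s["eef_rot"]).as_matrix()
    return s,np.array(s["ee_pos"]),m
def deg(v): return np.degrees(np.arctan2(v[1],v[0]))
E
cat > m1.py <<'E'
from h import *
t=cv2.imread("pics/top0.png"); s=cv2.imread("pics/scene0.png")
print("base px",T.px([0,0,0]),"tcp px",T.px(r.read_state()["ee_pos"]),S.px([0,0,0]))
hsv=cv2.cvtColor(t,cv2.COLOR_BGR2HSV)
roi=np.zeros(t.shape[:2],np.uint8); cv2.circle(roi,(230,197),54,255,-1)
w=((hsv[...,2]>170)&(hsv[...,1]<40)&(roi>0)).astype(np.uint8)
w=cv2.morphologyEx(w,cv2.MORPH_CLOSE,np.ones((5,5)))
n,l,st,_=cv2.connectedComponentsWithStats(w); k=1+np.argmax(st[1:,4]); 
cn,_=cv2.findContours((l==k).astype(np.uint8),cv2.RETR_EXTERNAL,cv2.CHAIN_APPROX_NONE)
c=max(cn,key=len)[:,0]
P=[T.plane(u,v,.034) for u,v in c]; print("rim outer z34",circ(P))
# outline minus half px
# signs: dark in ring
cen=circ(P)[0]
v=hsv[...,2]
yy,xx=np.where((v<120)&(roi>0))
Q=np.array([T.plane(a,b,.037)[:2] for a,b in zip(xx,yy)])-cen
rad=np.hypot(*Q.T); m=(rad>.094)&(rad<.114)
d=np.zeros_like(w); d[yy[m],xx[m]]=1
n,l,st,ce=cv2.connectedComponentsWithStats(d)
for i in range(1,n):
    if st[i,4]>5:
        q=T.plane(*ce[i],.037)[:2]-cen; print("sign",ce[i].round(1),st[i,4],deg(q).round(1),np.hypot(*q).round(4))
# bar top z .087
b=((v<75)&(roi>0)).astype(np.uint8)
n,l,st,ce=cv2.connectedComponentsWithStats(b); 
for i in range(1,n):
    if st[i,4]>40: 
        yy,xx=np.where(l==i); B=np.array([T.plane(a,c,.087)[:2] for a,c in zip(xx,yy)])
        mm=B.mean(0); ev,V=np.linalg.eigh(np.cov((B-mm).T)); print("bar",ce[i],st[i,4],mm,deg(V[:,1]),np.sqrt(ev*12))
print("cen",cen)
E
python3 m1.py
```

```text
base px [298.57557092 438.86023859] tcp px [595.37503338 338.21448464] [257.71911239 122.93303648]
rim outer z34 (array([0.55937874, 0.15418662]), np.float64(0.11634234619366482))
sign [249.2 159. ] 40 -28.2 0.1047
sign [207.5 162.8] 30 31.8 0.101
sign [272.2 193.6] 27 -88.2 0.105
sign [250.6 231. ] 30 -148.9 0.1012
sign [208.6 234.8] 20 152.7 0.1042
bar [226.42857143 193.01190476] 168 [0.5562067  0.15099049] 145.51673223173478 [0.02023314 0.04609103]
cen [0.55937874 0.15418662]
```

```bash
cat > m2.py <<'E'
from h import *
t=cv2.imread("pics/top0.png"); s=cv2.imread("pics/scene0.png")
def blobs(im,roi):
    x0,y0,x1,y1=roi; h=cv2.cvtColor(im,cv2.COLOR_BGR2HSV); m=np.zeros(im.shape[:2],np.uint8)
    m[y0:y1,x0:x1]=((h[...,0]>10)&(h[...,0]<30)&(h[...,1]>110)&(h[...,2]>50))[y0:y1,x0:x1]
    m=cv2.morphologyEx(m,cv2.MORPH_CLOSE,np.ones((5,5),np.uint8))
    n,l,st,ce=cv2.connectedComponentsWithStats(m); return [(i,st[i],ce[i],l==i) for i in range(1,n) if st[i,4]>30]
print([(b[1],b[2].round(1)) for b in blobs(t,(368,140,430,245))])
print([(b[1],b[2].round(1)) for b in blobs(s,(205,210,275,310))])
# bores: dark low-sat px
def bore(im,u,v,w=6):
    h=cv2.cvtColor(im,cv2.COLOR_BGR2HSV); p=h[v-w:v+w+1,u-w:u+w+1].astype(int); 
    bl=im[v-w:v+w+1,u-w:u+w+1].astype(int); k=(bl[...,0]-bl[...,2]>-10)&(bl.sum(2)<330)&(bl[...,0]-bl[...,2]<40)
    yy,xx=np.where(k); return u-w+xx.mean(),v-w+yy.mean(),k.sum()
for nm,a,b in [("tee",(403,193),(233,229))]:
    A=bore(t,*a,4);B=bore(s,*b,4); print(nm,A,B,T.plane(A[0],A[1],.044),S.plane(B[0],B[1],.044))
z=cv2.resize(t[182:208,388:416],None,fx=20,fy=20,interpolation=cv2.INTER_NEAREST); cv2.imwrite("pics/tz.png",z)
z2=cv2.resize(s[218:268,218:252],None,fx=11,fy=11,interpolation=cv2.INTER_NEAREST); cv2.imwrite("pics/sz.png",z2)
# scene check of box rim/ bar
E
python3 m2.py
```

```text
[(array([403, 155,   7,  13,  62], dtype=int32), array([406.1, 159.8])), (array([394, 190,  15,  13,  94], dtype=int32), array([401.1, 195.1])), (array([388, 219,  10,  10,  78], dtype=int32), array([392.8, 222.9]))]
[(array([229, 223,  11,  18, 130], dtype=int32), array([233.8, 232. ])), (array([225, 246,  19,  17, 210], dtype=int32), array([233.5, 255.2])), (array([233, 274,  13,  22, 145], dtype=int32), array([238.4, 285. ]))]
tee (np.float64(402.42857142857144), np.float64(192.85714285714286), np.int64(7)) (np.float64(233.42857142857142), np.float64(227.0), np.int64(7)) [ 0.55252631 -0.2653482   0.044     ] [ 0.49191559 -0.2427464   0.044     ]
```

View pics/tz.png

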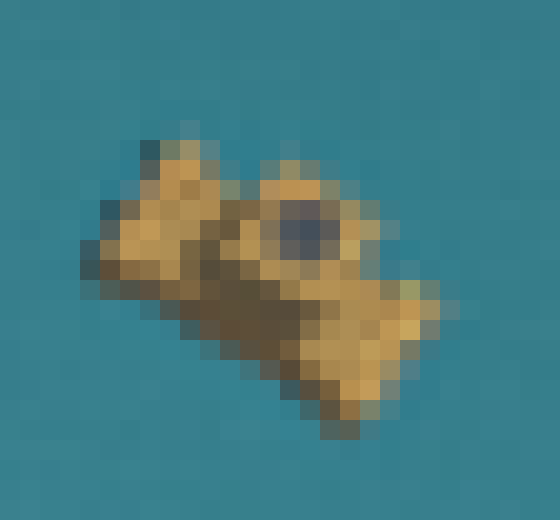

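View pics/sz.png

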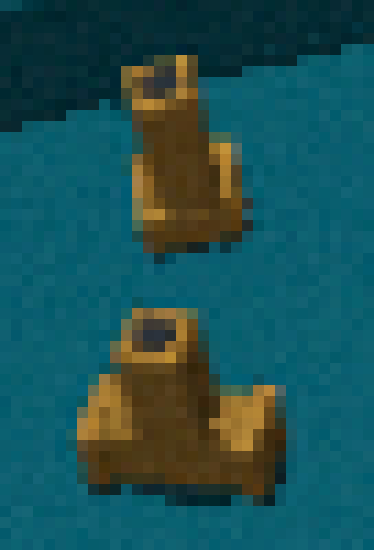

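```bash
python3 - <<'E'
from h import *
c=lambda x,y:(388+x/20-.5,182+y/20-.5)
print("tee top",T.plane(403.1,193.0,.044),"scene",S.plane(231.6,247.8,.044))
for a,b in [((110,255),(350,400)),((190,145),(430,295))]:
    A=T.plane(*c(*a),.020);B=T.plane(*c(*b),.020); print("dir",deg(B-A),np.linalg.norm(B-A),(A+B)/2)
s,p,m=tool(); print("tcp",p,"x ang",deg(m[:,0]),"y ang",deg(m[:,1]),"z",m[:,2])
# bottle, cup positions rough
print("bottle",T.plane(293,208,.165),S.plane(324,157,.165),"cup",T.plane(284,144,.06),"jar",T.plane(298,273,.09))
# bar in scene
s0=cv2.imread("pics/scene0.png"); print("bar scene centre@87", S.plane(391,172.5,.087), S.plane(391,192,.055))
E
```

```text
tee top [ 0.55212131 -0.26694144  0.044     ] scene [ 0.55149463 -0.26659484  0.044     ]
dir -124.10842224322174 0.0341045889970239 [ 0.54542001 -0.26029997  0.02      ]
dir -125.10251156437262 0.034500398820283794 [ 0.55859797 -0.27101596  0.02      ]
tcp [ 0.21157023 -0.61391483  0.16818108] x ang -70.9875265154966 y ang -160.98752627566228 z [-5.41072440e-04  1.56250718e-03 -9.99998633e-01]
bottle [ 0.50067899 -0.00683882  0.165     ] [ 0.5007396  -0.00540687  0.165     ] cup [0.6798989  0.01688211 0.06      ] jar [ 0.36651441 -0.01117779  0.09      ]
bar scene centre@87 [0.54631975 0.16119996 0.087     ] [0.57916043 0.14143188 0.055     ]
```

```bash
python3 - <<'E'
from h import *
s=cv2.imread("pics/scene0.png"); t=cv2.imread("pics/top0.png")
def edges(cam,im,cen,z,rr,lo,hi,pol,angs):
    g=cv2.GaussianBlur(cv2.cvtColor(im,cv2.COLOR_BGR2GRAY).astype(np.float32),(0,0),.7); out=[]
    R_=np.arange(lo,hi,.0004)
    for a in angs:
        P=np.array([cam.px([cen[0]+q*np.cos(a),cen[1]+q*np.sin(a),z]) for q in R_],np.float32)
        val=cv2.remap(g,P[:,0][None],P[:,1][None],cv2.INTER_LINEAR)[0]
        d=np.gradient(val)*pol; k=np.argmax(d)
        if 2<k<len(d)-3 and d[k]>1.5: q=R_[k]; out.append([cen[0]+q*np.cos(a),cen[1]+q*np.sin(a)])
    return np.array(out)
A=np.radians(np.arange(0,360,3))
def fit(E):
    for _ in range(6):
        c,q=circ(E); d=abs(np.hypot(*(E-c).T)-q); E=E[d<max(.0015,2.5*np.median(d))]
    return c,q,len(E)
c0=(.5594,.1542)
print("top rim",fit(edges(T,t,c0,.034,.118,.105,.130,-1,A)))
print("top lid",fit(edges(T,t,c0,.055,.0905,.080,.100,1,A)))
print("sc rim",fit(edges(S,s,c0,.034,.118,.105,.130,-1,A)))
print("sc lid",fit(edges(S,s,c0,.055,.0905,.078,.105,1,A)))
# bar: top-view rectangle zoom
z=cv2.resize(t[175:212,208:246],None,fx=15,fy=15,interpolation=cv2.INTER_NEAREST); cv2.imwrite("pics/bz.png",z)
E
```

```text
top rim (array([0.55947236, 0.15420726]), np.float64(0.11782939034385885), 113)
top lid (array([0.55793556, 0.1529233 ]), np.float64(0.09153654423523185), 104)
sc rim (array([0.55812756, 0.15372521]), np.float64(0.11824944536390557), 85)
sc lid (array([0.56107989, 0.15109207]), np.float64(0.09190234941568966), 61)
```

View pics/bz.png

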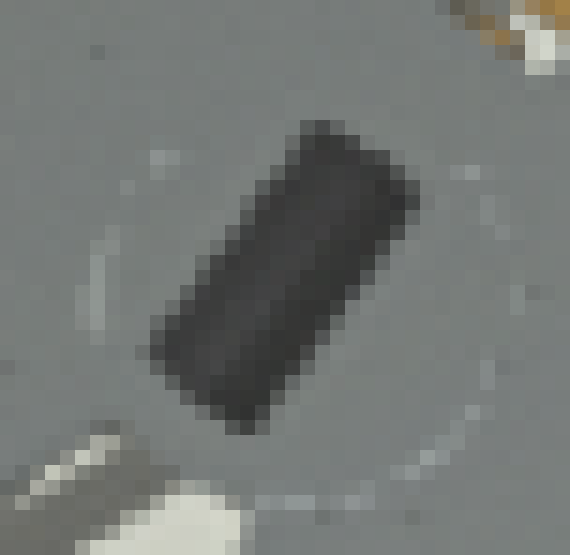

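```bash
python3 -m inch '[0,0,-35,0,0,0,50, 0,0,-35,0,0,0,50, -20,-20,-20,0,0,0,50, -28,-27,0,0,0,0,50, -28,-27,0,0,0,0,50, -28,-27,0,0,0,0,50, -28,-27,0,0,0,0,50, -28,-27,0,0,0,0,50, -28,-27,0,0,0,0,50, -28,-27,0,0,0,0,50]'
python3 -m inch '[-28,-27,0,0,0,0,50, -28,-27,0,0,0,0,50, -28,-27,0,0,0,0,50, -28,-27,0,0,0,0,50, -28,-27,0,0,0,0,50, -28,-27,0,0,0,0,50, -28,-27,0,0,0,0,50, -28,-27,0,0,0,0,50, -28,-27,0,0,0,0,50, -28,-27,0,0,0,0,50]'
cat > go.py <<'E'
from h import *
import sys
# go.py x y z yaw : remaining in tool axes mm/deg
a=list(map(float,sys.argv[1:]))
s,p,m=tool(); d=m.T@(np.array(a[:3])-p)*1000; ya=deg(m[:,0]); dy=(a[3]-ya+180)%360-180
print("t",s["clock"],"tcp",p.round(4),"yaw",ya.round(2),"tilt",m[:2,2].round(4),"gap",round(s["finger_gap"],4),"j",np.array(s["joint_positions"]).round(2))
print("tool shift mm",d.round(1),"wz",round(-dy,2),"F",np.array(s["wrist_force"]).round(1))
E
python3 go.py 0.559 0.1535 0.150 55.3
```

```text
clock: 0.93
ee_pos: [0.3392, -0.3402, 0.2588]
eef_rot: [-0.0, 0.814, -0.581, -0.0]
wrist_force: [0.8, -0.3, -0.1]
finger_gap: 0.0503
clock: 1.77
ee_pos: [0.5032, 0.0122, 0.2588]
eef_rot: [0.0, 0.814, -0.581, -0.0]
wrist_force: [0.3, -0.8, -0.2]
finger_gap: 0.0501
t 1.7667 tcp [0.5032 0.0122 0.2588] yaw -70.99 tilt [-0.0004 -0.0002] gap 0.0501 j [ 0.08  0.32 -0.21  1.79  0.08  1.04 -1.4 ]
tool shift mm [-115.4  -98.8  108.8] wz -126.29 F [ 0.3 -0.8 -0.2]
```

```bash
python3 -m inch '[-29,-24,0,0,0,0,50, -29,-25,0,0,0,0,50, -29,-25,10,0,0,0,50, -28,-25,10,0,0,0,50, 0,0,5,0,0,-7,50, 0,0,5,0,0,-7,50, 0,0,5,0,0,-7,50, 0,0,5,0,0,-7,50, 0,0,5,0,0,-7,50, 0,0,5,0,0,-7,50]'
python3 -m inch '[0,0,5,0,0,-7,50, 0,0,5,0,0,-7,50, 0,0,5,0,0,-7,50, 0,0,5,0,0,-7,50, 0,0,5,0,0,-7,50, 0,0,5,0,0,-7,50, 0,0,5,0,0,-7,50, 0,0,5,0,0,-7,50, 0,0,5,0,0,-7,50, 0,0,5,0,0,-7,50]'
python3 -m inch '[0,0,5,0,0,-7,50, 0,0,5,0,0,-7,50]'
python3 go.py 0.559 0.1535 0.060 55.3
```

```text
clock: 2.6
ee_pos: [0.5588, 0.1513, 0.2083]
eef_rot: [0.0, 0.969, -0.247, -0.0]
wrist_force: [0.4, -0.0, -0.1]
finger_gap: 0.0501
clock: 3.43
ee_pos: [0.559, 0.1511, 0.1584]
eef_rot: [0.0, 0.936, 0.353, -0.0]
wrist_force: [-0.2, 0.3, 0.5]
finger_gap: 0.05
clock: 3.6
ee_pos: [0.559, 0.1511, 0.1484]
eef_rot: [-0.0, 0.886, 0.464, -0.0]
wrist_force: [0.1, 0.5, 0.2]
finger_gap: 0.0499
t 3.6 tcp [0.559  0.1511 0.1484] yaw 55.34 tilt [-0.0007 -0.0003] gap 0.0499 j [ 0.17  0.66 -0.78  1.73  0.54  0.98  0.15]
tool shift mm [ 2.1 -1.4 88.4] wz 0.04 F [0.1 0.5 0.2]
```

```bash
python3 -m inch '[2,-1,20,0,0,0,50, 0,0,20,0,0,0,50, 0,0,8,0,0,0,50, 0,0,0,0,0,0,50]'
python3 - <<'E'
from h import *
s=r.get_image("scene"); t=r.get_image("top")
a=cv2.resize(s[100:230,325:455],None,fx=3,fy=3,interpolation=cv2.INTER_CUBIC)
b=cv2.resize(t[130:260,165:295],None,fx=3,fy=3,interpolation=cv2.INTER_CUBIC)
cv2.imwrite("pics/g1.png",np.hstack([a,b]))
E
python3 go.py 0.559 0.1535 0.060 55.3
```

```text
clock: 3.93
ee_pos: [0.5579, 0.1526, 0.0989]
eef_rot: [-0.0, 0.887, 0.462, -0.002]
wrist_force: [-0.4, 0.1, -0.1]
finger_gap: 0.0502
t 4.0333 tcp [0.5597 0.1538 0.1012] yaw 55.01 tilt [-0.      0.0001] gap 0.0497 j [ 0.13  0.71 -0.74  1.77  0.6   0.89  0.09]
tool shift mm [-0.6 -0.4 41.2] wz -0.29 F [-0.  -0.5 -0.2]
```

View pics/g1.png

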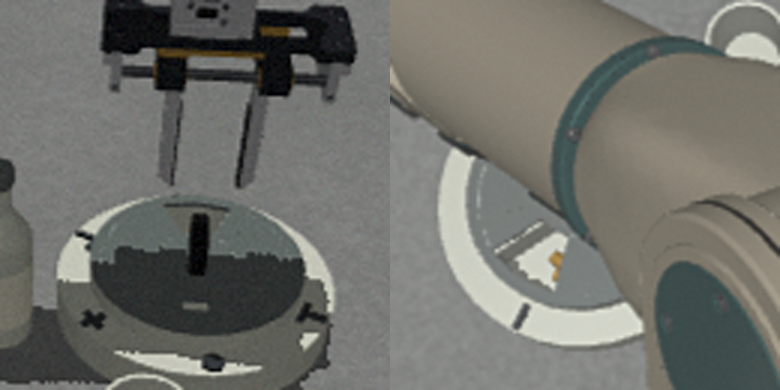

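```bash
python3 -m inch '[0,0,20,0,0,0,50, 0,0,15,0,0,0,50, 0,0,4,0,0,0,40, 0,0,0,0,0,0,24, 0,0,0,0,0,0,10, 0,0,0,0,0,0,10, 0,0,0,0,0,0,10, 0,0,0,0,0,0,10]' 6
python3 go.py 0.559 0.1535 0.062 55.3
```

```text
clock: 4.7
ee_pos: [0.5601, 0.1538, 0.0628]
eef_rot: [0.0, 0.887, 0.462, 0.001]
wrist_force: [1.0, -0.0, -0.3]
finger_gap: 0.0136
t 4.7 tcp [0.5601 0.1538 0.0628] yaw 55.0 tilt [0.0014 0.0004] gap 0.0136 j [ 0.11  0.76 -0.7   1.8   0.65  0.82  0.05]
tool shift mm [-0.9 -0.8  0.8] wz -0.3 F [ 1.  -0.  -0.3]
```

```bash
python3 -m inch '[0,0,0,0,0,0,8, 0,0,0,0,0,0,8, 0,0,0,0,0,3,8, 0,0,0,0,0,7,8, 0,0,0,0,0,7,8, 0,0,0,0,0,7,8, 0,0,0,0,0,7,8, 0,0,0,0,0,7,8, 0,0,0,0,0,7,8, 0,0,0,0,0,7,8]' 25
python3 go.py 0.5595 0.1538 0.062 -58.1
```

```text
clock: 5.53
ee_pos: [0.5596, 0.1537, 0.0621]
eef_rot: [-0.0, 1.0, 0.023, 0.0]
wrist_force: [0.0, 0.6, -0.2]
finger_gap: 0.0079
t 5.5333 tcp [0.5596 0.1537 0.0621] yaw 2.66 tilt [0.0001 0.0002] gap 0.0079 j [-0.03  0.7  -0.45  1.81  0.44  0.73 -0.67]
tool shift mm [-0.1 -0.1  0.1] wz 60.76 F [ 0.   0.6 -0.2]
```

```bash
python3 - <<'E'
from h import *
s=r.get_image("scene"); t=r.get_image("top")
a=cv2.resize(s[100:230,325:455],None,fx=3,fy=3,interpolation=cv2.INTER_CUBIC)
b=cv2.resize(t[130:260,165:295],None,fx=3,fy=3,interpolation=cv2.INTER_CUBIC)
cv2.imwrite("pics/g2.png",np.hstack([a,b]))
print(S.px([.5596,.1537,.062]),S.px([.5596,.1537,.087]))
E
```

```text
[390.65799729 183.99316533] [391.70926394 176.24390219]
```

View pics/g2.png

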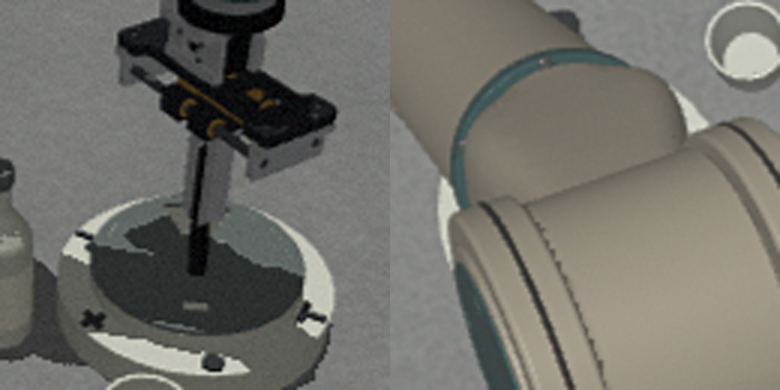

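```bash
python3 - <<'E'
from h import *
s=r.get_image("scene"); t=r.get_image("top")
a=cv2.resize(s[100:200,355:445],None,fx=6,fy=6,interpolation=cv2.INTER_CUBIC)
cv2.imwrite("pics/g3.png",a); cv2.imwrite("pics/g3t.png",t)
E
```

```text
(no output)
```

View pics/g3.png

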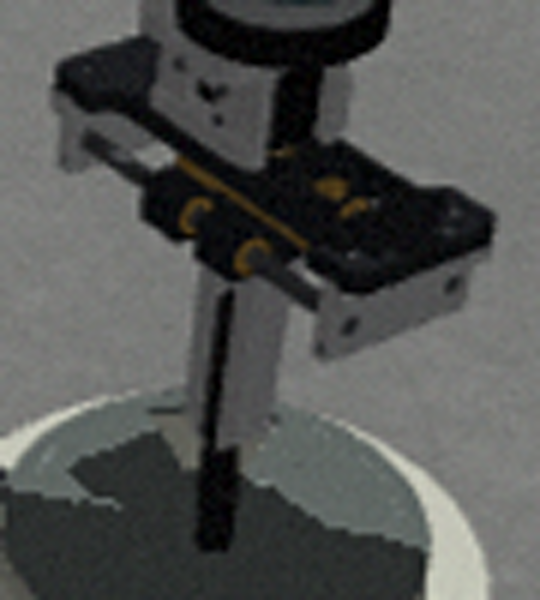

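View pics/g3t.png

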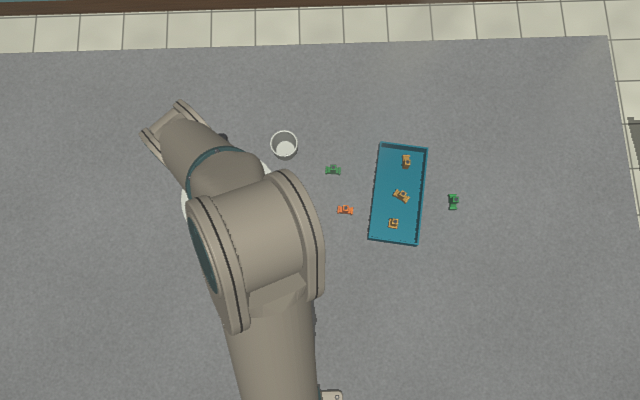

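```bash
python3 - <<'E'
from h import *
t=cv2.imread("pics/top0.png")
a=t[300:400,560:640].copy(); a=cv2.resize(a,None,fx=6,fy=6,interpolation=cv2.INTER_CUBIC)
p=np.array([.2116,-.6139,.1682]); q=T.px(p); print(q)
x=np.array([.3257,-.9455,0]); 
for k,(dx,dz,c) in enumerate([(0,0,(0,0,255)),(.047,0,(0,255,0)),(-.047,0,(255,0,0)),(0,.03,(0,255,255)),(.047,.03,(255,255,0)),(-.047,.03,(255,0,255))]):
    u=T.px(p+x*dx+[0,0,dz]); cv2.circle(a,tuple(int(v) for v in ((u-[560,300]+.5)*6)),4,c,-1); print(u)
cv2.imwrite("pics/g0.png",a)
print(S.px([.53,.175,.062]))
E
```

```text
[595.37061236 338.20013856]
[595.37061236 338.20013856]
[616.06114742 329.67960574]
[574.5427311  346.77723167]
[603.61217628 339.24491529]
[624.8925522  330.46640892]
[582.18629178 348.08344636]
[390.59299731 175.17383992]
```

View pics/g0.png

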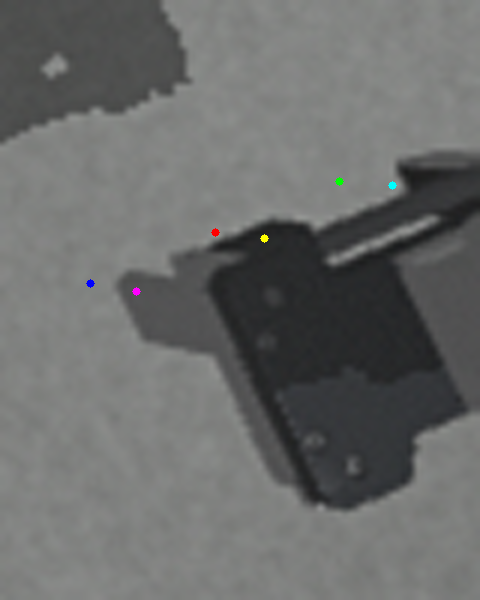

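```bash
python3 -m inch '[0,0,-4,0,0,0,50, 0,0,0,0,0,0,50, 0,0,0,0,0,-6.6,50, 0,0,0,0,0,-6.6,50, 0,0,0,0,0,-6.6,50, 0,0,0,0,0,-6.6,50, 0,0,0,0,0,-6.6,50, 0,0,0,0,0,-6.6,50, 0,0,0,0,0,-6.6,50, 0,0,0,0,0,-6.6,50]' 10
python3 -m inch '[0,0,3,0,0,0,50, 0,0,3,0,0,0,50, 0,0,0,0,0,0,50]'
python3 go.py 0.5595 0.1538 0.032 55.2
python3 - <<'E'
from h import *
s=r.get_image("scene")
a=cv2.resize(s[100:200,355:445],None,fx=6,fy=6,interpolation=cv2.INTER_CUBIC)
cv2.imwrite("pics/g4.png",a)
E
```

```text
clock: 6.57
ee_pos: [0.5598, 0.1534, 0.0662]
eef_rot: [0.0, 0.882, 0.471, 0.0]
wrist_force: [0.3, 0.3, 0.3]
finger_gap: 0.0504
clock: 6.82
ee_pos: [0.5592, 0.1532, 0.0593]
eef_rot: [-0.0, 0.884, 0.467, -0.001]
wrist_force: [-1.0, -0.3, 0.8]
finger_gap: 0.0497
t 6.8167 tcp [0.5592 0.1532 0.0593] yaw 55.66 tilt [-0.001  -0.0003] gap 0.0497 j [ 0.11  0.76 -0.7   1.8   0.65  0.82  0.06]
tool shift mm [ 0.7 -0.1 27.3] wz 0.46 F [-1.  -0.3  0.8]
```

View pics/g4.png

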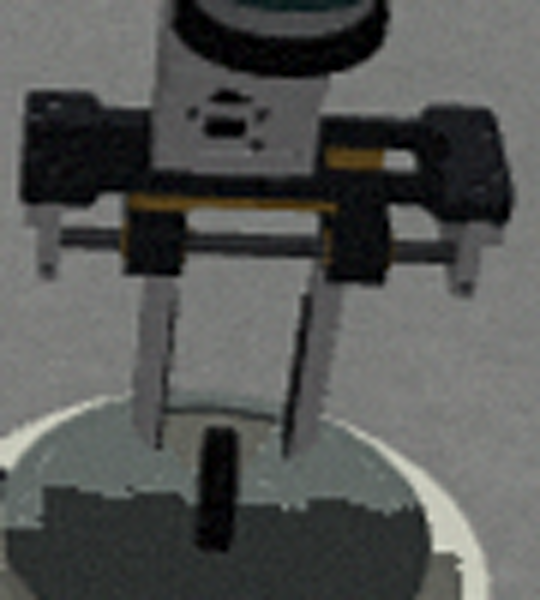

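```bash
python3 -m inch '[0.5,0,4,0,0,0,50, 0,0,4,0,0,0,50, 0,0,4,0,0,0,50, 0,0,0,0,0,0,50]'
python3 go.py 0.5595 0.1538 0.036 55.2
python3 -m inch '[0,0,4,0,0,0,50, 0,0,4,0,0,0,50, 0,0,0,0,0,0,50]'
python3 go.py 0.5595 0.1538 0.036 55.2
python3 - <<'E'
from h import *
s=r.get_image("scene")
a=cv2.resize(s[100:200,355:445],None,fx=6,fy=6,interpolation=cv2.INTER_CUBIC)
cv2.imwrite("pics/g5.png",a)
E
```

```text
clock: 7.2
ee_pos: [0.5592, 0.1537, 0.047]
eef_rot: [0.0, 0.884, 0.468, -0.001]
wrist_force: [0.0, -0.9, -0.1]
finger_gap: 0.0499
t 7.2 tcp [0.5592 0.1537 0.047 ] yaw 55.81 tilt [-0.0013 -0.0007] gap 0.0499 j [ 0.1   0.78 -0.69  1.81  0.67  0.8   0.04]
tool shift mm [ 0.2  0.2 11. ] wz 0.61 F [ 0.  -0.9 -0.1]
clock: 7.45
ee_pos: [0.5593, 0.1537, 0.0391]
eef_rot: [-0.0, 0.884, 0.468, -0.001]
wrist_force: [-0.2, -0.1, -0.0]
finger_gap: 0.0498
t 7.45 tcp [0.5593 0.1537 0.0391] yaw 55.81 tilt [-0.0011 -0.0005] gap 0.0498 j [ 0.1   0.79 -0.68  1.82  0.68  0.78  0.04]
tool shift mm [0.2 0.1 3.1] wz 0.61 F [-0.2 -0.1 -0. ]
```

View pics/g5.png

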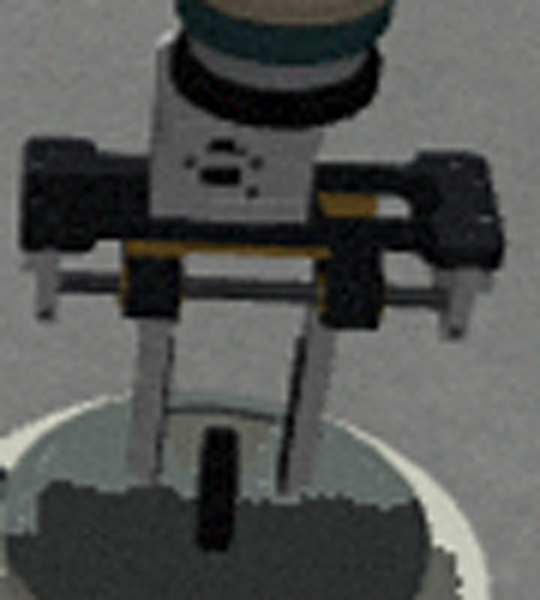

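```bash
python3 -m inch '[0,0,4,0,0,0.6,50, 0,0,3,0,0,0,40, 0,0,0,0,0,0,8, 0,0,0,0,0,0,8, 0,0,0,0,0,0,8, 0,0,0,0,0,0,8, 0,0,0,0,0,0,8, 0,0,0,0,0,0,8]' 8
python3 go.py 0.5595 0.1538 0.036 -58.1
```

```text
clock: 8.17
ee_pos: [0.5598, 0.1539, 0.0331]
eef_rot: [0.0, 0.886, 0.463, -0.0]
wrist_force: [-0.4, -0.0, 0.5]
finger_gap: 0.0136
t 8.1667 tcp [0.5598 0.1539 0.0331] yaw 55.19 tilt [-0.     -0.0002] gap 0.0136 j [ 0.09  0.8  -0.67  1.82  0.69  0.77  0.02]
tool shift mm [-0.2 -0.2 -2.9] wz 113.29 F [-0.4 -0.   0.5]
```

```bash
python3 -m inch '[0,0,0,0,0,0,8, 0,0,0,0,0,0,8, 0,0,0,0,0,0,8]' 20
python3 go.py 0.5595 0.1538 0.036 -58.1
```

```text
clock: 8.42
ee_pos: [0.5598, 0.1539, 0.0331]
eef_rot: [0.0, 0.886, 0.463, -0.0]
wrist_force: [-0.2, -1.0, 2.3]
finger_gap: 0.0135
t 8.4167 tcp [0.5598 0.1539 0.0331] yaw 55.21 tilt [-0.     -0.0003] gap 0.0135 j [ 0.09  0.8  -0.67  1.82  0.69  0.77  0.02]
tool shift mm [-0.2 -0.2 -2.9] wz 113.31 F [-0.2 -1.   2.3]
```

```bash
python3 -m inch '[0,0,0,0,0,4,8, 0,0,0,0,0,7,8, 0,0,0,0,0,7,8, 0,0,0,0,0,7,8]'
python3 go.py 0.5595 0.1538 0.036 -58.1
python3 -m inch '[0,0,0,0,0,7,8, 0,0,0,0,0,7,8, 0,0,0,0,0,7,8, 0,0,0,0,0,7,8, 0,0,0,0,0,7,8, 0,0,0,0,0,7,8, 0,0,0,0,0,7,8, 0,0,0,0,0,7,8, 0,0,0,0,0,7,8, 0,0,0,0,0,7,8]'
python3 -m inch '[0,0,0,0,0,7,8, 0,0,0,0,0,7,8, 0,0,0,0,0,4,8, 0,0,0,0,0,0,8]'
python3 go.py 0.5595 0.1538 0.036 -58.1
python3 - <<'E'
from h import *
s=r.get_image("scene")
a=cv2.resize(s[100:240,335:445],None,fx=5,fy=4.2,interpolation=cv2.INTER_CUBIC)
cv2.imwrite("pics/g6.png",a)
E
```

```text
clock: 8.75
ee_pos: [0.5598, 0.1538, 0.0331]
eef_rot: [0.0, 0.966, 0.258, -0.0]
wrist_force: [-0.3, -0.4, 0.4]
finger_gap: 0.0135
t 8.75 tcp [0.5598 0.1538 0.0331] yaw 29.89 tilt [ 0.     -0.0003] gap 0.0135 j [ 0.03  0.77 -0.55  1.82  0.59  0.72 -0.33]
tool shift mm [-0.2 -0.1 -2.9] wz 87.99 F [-0.3 -0.4  0.4]
clock: 9.58
ee_pos: [0.5596, 0.1538, 0.0331]
eef_rot: [0.0, 0.939, -0.343, -0.0]
wrist_force: [-1.8, -0.7, 0.3]
finger_gap: 0.0141
clock: 9.92
ee_pos: [0.5596, 0.1538, 0.0331]
eef_rot: [0.0, 0.875, -0.484, 0.0]
wrist_force: [-1.6, -0.8, 2.5]
finger_gap: 0.0139
t 9.9167 tcp [0.5596 0.1538 0.0331] yaw -57.87 tilt [-0.0002 -0.0009] gap 0.0139 j [-0.23  0.71 -0.13  1.83  0.15  0.61 -1.47]
tool shift mm [-0.   0.1 -2.9] wz 0.23 F [-1.6 -0.8  2.5]
```

View pics/g6.png

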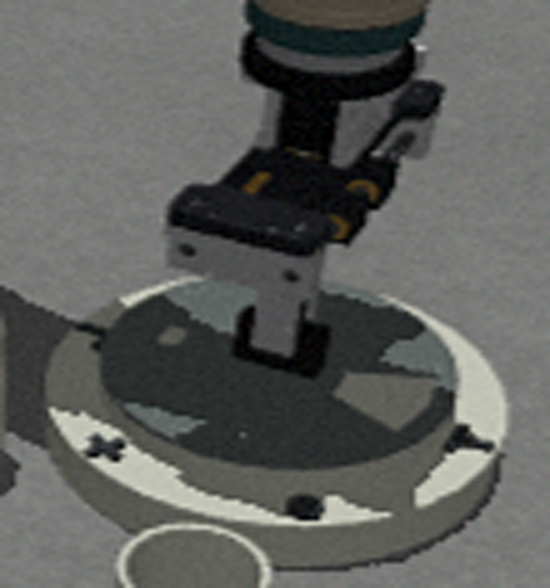

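```bash
python3 -m inch '[0,0,0,0,0,0,40, 0,0,0,0,0,0,40, 0,0,0,0,0,0,40, 0,0,-15,0,0,0,40, 0,0,-25,0,0,0,40, 0,0,-10,0,0,-7,40, 0,0,-10,0,0,-7,40, 0,0,-10,0,0,-7,40, 0,0,-10,0,0,-7,40, 0,0,-10,0,0,-7,40]'
python3 -m inch '[0,0,-10,0,0,-7,40, 0,0,-10,0,0,-7,40, 0,0,-10,0,0,-7,40, 0,0,-10,0,0,-7,40, 0,0,-10,0,0,-7,40, 0,0,-10,0,0,-7,40, 0,0,-10,0,0,-7,40, 0,0,-10,0,0,-7,40, 0,0,-10,0,0,-7,40, 0,0,0,0,0,-7,40]'
python3 go.py 0.5518 -0.2668 0.100 55.4
```

```text
clock: 10.8
ee_pos: [0.56, 0.1541, 0.1235]
eef_rot: [-0.0, 0.981, -0.194, 0.0]
wrist_force: [-0.3, 0.3, -1.6]
finger_gap: 0.0402
clock: 11.63
ee_pos: [0.5611, 0.1547, 0.215]
eef_rot: [0.0, 0.915, 0.403, 0.002]
wrist_force: [-0.3, 0.2, 0.4]
finger_gap: 0.0401
t 11.6333 tcp [0.5611 0.1547 0.215 ] yaw 47.58 tilt [0.0035 0.0014] gap 0.0401 j [ 0.14  0.56 -0.73  1.65  0.41  1.09  0.12]
tool shift mm [-317.8  277.2  114.3] wz -7.82 F [-0.3  0.2  0.4]
```

```bash
python3 -m inch '[0,0,0,0,0,-4,40, 0,0,0,0,0,-4,40]'
python3 go.py 0.5518 -0.2668 0.100 55.4
```

```text
clock: 11.8
ee_pos: [0.5601, 0.154, 0.2132]
eef_rot: [-0.0, 0.885, 0.465, 0.0]
wrist_force: [0.1, -0.2, 0.3]
finger_gap: 0.0396
t 11.8 tcp [0.5601 0.154  0.2132] yaw 55.44 tilt [0.0006 0.0005] gap 0.0396 j [ 0.16  0.57 -0.76  1.65  0.44  1.1   0.24]
tool shift mm [-351.3  231.8  113. ] wz 0.04 F [ 0.1 -0.2  0.3]
```

```bash
python3 -m inch '[-31.9,21,0,0,0,0,40, -31.9,21,0,0,0,0,40, -31.9,21,0,0,0,0,40, -31.9,21,0,0,0,0,40, -31.9,21,0,0,0,0,40, -31.9,21,0,0,0,0,40, -31.9,21,0,0,0,0,40, -31.9,21,0,0,0,0,40, -31.9,21,10,0,0,0,40, -31.9,21,10,0,0,0,40]'
python3 -m inch '[-30,21,10,0,0,0,40, 0,0,30,0,0,0,40, 0,0,30,0,0,0,40, 0,0,20,0,0,0,40, 0,0,0,0,0,0,40]'
python3 go.py 0.5518 -0.2668 0.100 55.4
python3 - <<'E'
from h import *
s=r.get_image("scene"); t=r.get_image("top")
_,p,m=tool(); print(S.px(p),S.px(p+[0,0,.032]),S.px([.5518,-.2668,.044]))
a=cv2.resize(s[160:290,175:285],None,fx=4.5,fy=4.5,interpolation=cv2.INTER_CUBIC)
cv2.imwrite("pics/g7.png",a);cv2.imwrite("pics/g7t.png",t[120:270,300:480])
E
```

```text
clock: 12.63
ee_pos: [0.5506, -0.23, 0.1934]
eef_rot: [0.001, 0.886, 0.463, 0.001]
wrist_force: [0.8, 0.5, 0.4]
finger_gap: 0.0396
clock: 13.05
ee_pos: [0.5469, -0.2641, 0.0986]
eef_rot: [-0.003, 0.886, 0.463, -0.002]
wrist_force: [-0.9, -0.1, -0.4]
finger_gap: 0.0401
t 13.05 tcp [ 0.5469 -0.2641  0.0986] yaw 55.21 tilt [-0.007   0.0031] gap 0.0401 j [ 0.81  0.74 -0.68  1.69  0.56  0.93  0.87]
tool shift mm [ 0.5  5.5 -1.4] wz -0.19 F [-0.9 -0.1 -0.4]
[227.5860583  228.54601389] [224.70857348 217.69457624] [231.55387179 247.92670393]
```

View pics/g7.png

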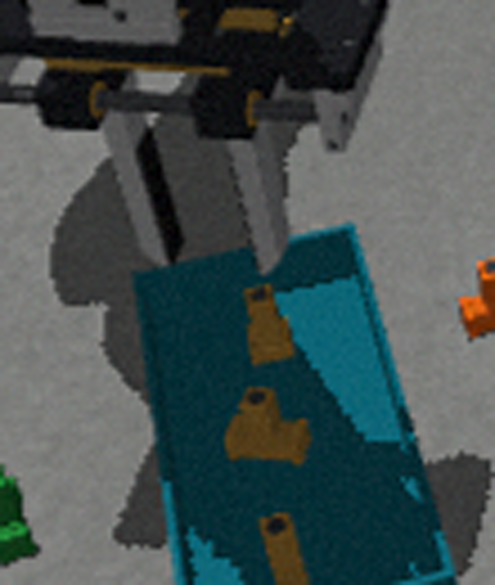

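View pics/g7t.png

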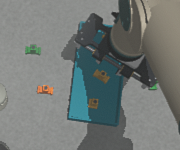

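```bash
python3 - <<'E'
from h import *
t=cv2.imread("pics/g7t.png")[15:95,60:160]
cv2.imwrite("pics/g7z.png",cv2.resize(t,None,fx=7,fy=7,interpolation=cv2.INTER_CUBIC))
_,p,m=tool();print(p,deg(m[:,0]),T.px(p),T.px(p+[0,0,.03]),[T.px(p+[0,0,.03]+k*m[:,0]*.02)-[360,135] for k in(-1,1)])
E
```

```text
[ 0.55043546 -0.26418437  0.10294801] 55.238832269670915 [406.12987902 188.18394041] [408.39371507 185.14671951] [array([56.10580748, 54.88486283]), array([40.71353739, 45.42818392])]
```

View pics/g7z.png

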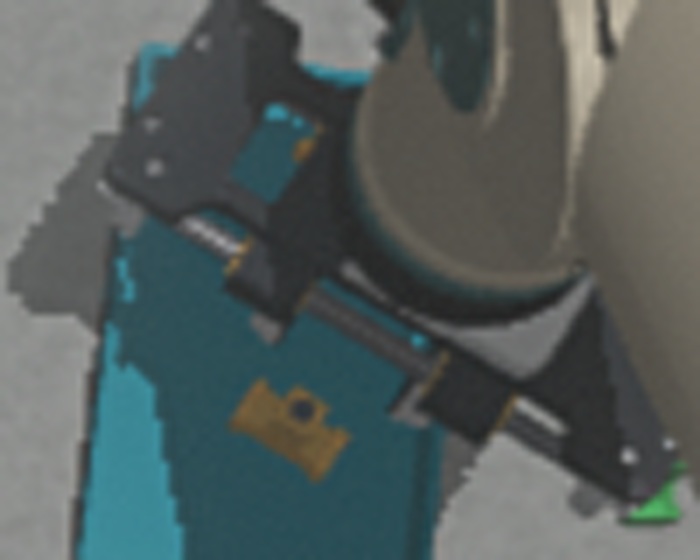

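```bash
python3 -m inch '[0.5,3,20,0,0,0,40, 0,0,20,0,0,0,40, 0,0,15,0,0,0,40, 0,0,0,0,0,0,40, 0,0,0,0,0,0,40]'
python3 go.py 0.5518 -0.2668 -0.004 55.4
python3 - <<'E'
from h import *
s=r.get_image("scene"); t=r.get_image("top")
a=cv2.resize(s[180:280,195:275],None,fx=5.5,fy=5.5,interpolation=cv2.INTER_CUBIC)
b=cv2.resize(t[150:220,370:440],None,fx=5.5,fy=5.5,interpolation=cv2.INTER_CUBIC)
b=cv2.copyMakeBorder(b,0,a.shape[0]-b.shape[0],0,0,0)
cv2.imwrite("pics/g8.png",np.hstack([a,b[:,:355]]))
E
```

```text
clock: 13.57
ee_pos: [0.5542, -0.2657, 0.0494]
eef_rot: [0.001, 0.886, 0.464, 0.001]
wrist_force: [-0.4, -0.5, 0.5]
finger_gap: 0.04
t 13.5667 tcp [ 0.5542 -0.2657  0.0494] yaw 55.24 tilt [ 0.0017 -0.0004] gap 0.04 j [ 0.78  0.8  -0.64  1.72  0.62  0.83  0.82]
tool shift mm [-2.3 -1.4 53.3] wz -0.16 F [-0.4 -0.5  0.5]
```

View pics/g8.png

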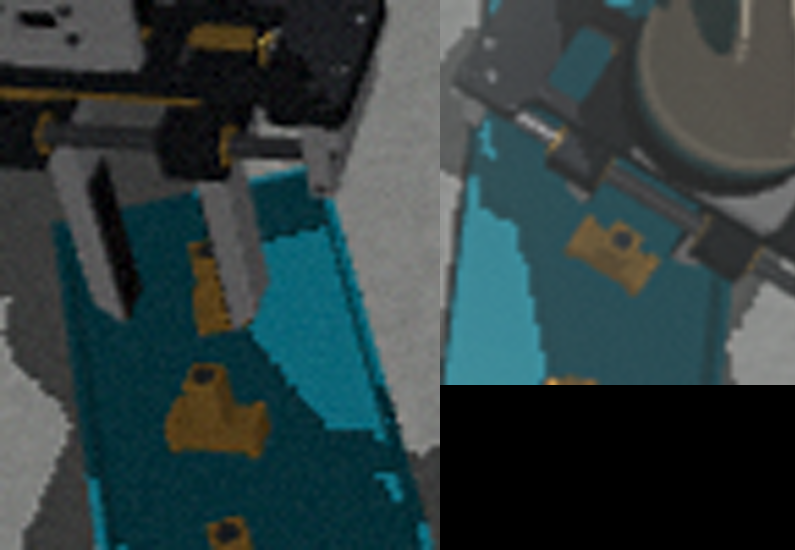

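```bash
python3 go.py 0.5518 -0.2668 -0.004 55.4; python3 - <<'E'
from h import *
_,p,m=tool()
for o in (.0,.025,.03,.035): print(o,S.px(p+[0,0,o]), [S.px(p+[0,0,o]+k*m[:,0]*.02) for k in (-1,1)],T.px(p+[0,0,o]))
E
```

```text
t 13.6667 tcp [ 0.5549 -0.2659  0.0501] yaw 55.22 tilt [ 0.0033 -0.001 ] gap 0.0403 j [ 0.78  0.8  -0.64  1.72  0.62  0.83  0.82]
tool shift mm [-2.6 -2.2 54.1] wz -0.18 F [ 0.4  0.4 -0.1]
0.0 [231.90095996 246.8798178 ] [array([223.06405375, 246.19651827]), array([240.78086225, 247.56644193])] [403.00144303 191.33480869]
0.025 [229.84342521 239.16314137] [array([220.82944159, 238.48482351]), array([238.90217504, 239.84482796])] [404.72983441 188.99408587]
0.03 [229.42167148 237.58137607] [array([220.37141812, 236.90417465]), array([238.51705818, 238.26195468])] [405.08421876 188.51415085]
0.035 [228.99640251 235.98642707] [array([219.90958663, 235.31038421]), array([238.1287234 , 236.66585543])] [405.44159077 188.03016972]
```

```bash
python3 -m inch '[-1.5,-1.5,15,0,0,0,40, -1,0,15,0,0,0,40, 0,0,8,0,0,0,40, 0,0,4,0,0,0,40, 0,0,0,0,0,0,40, 0,0,0,0,0,0,40]'
python3 go.py 0.5518 -0.2668 -0.004 55.4
python3 - <<'E'
from h import *
s=r.get_image("scene"); t=r.get_image("top")
a=cv2.resize(s[180:280,195:275],None,fx=5.5,fy=5.5,interpolation=cv2.INTER_CUBIC)
b=cv2.resize(t[150:220,370:440],None,fx=5.5,fy=5.5,interpolation=cv2.INTER_CUBIC)
b=cv2.copyMakeBorder(b,0,a.shape[0]-b.shape[0],0,0,0)
cv2.imwrite("pics/g9.png",np.hstack([a,b[:,:355]]))
E
```

```text
clock: 14.17
ee_pos: [0.5512, -0.2669, 0.0068]
eef_rot: [0.0, 0.886, 0.463, 0.0]
wrist_force: [0.6, -0.2, 0.5]
finger_gap: 0.04
t 14.1667 tcp [ 0.5512 -0.2669  0.0068] yaw 55.22 tilt [ 0.0012 -0.0002] gap 0.04 j [ 0.76  0.85 -0.6   1.74  0.67  0.76  0.78]
tool shift mm [ 0.4  0.4 10.8] wz -0.18 F [ 0.6 -0.2  0.5]
```

View pics/g9.png

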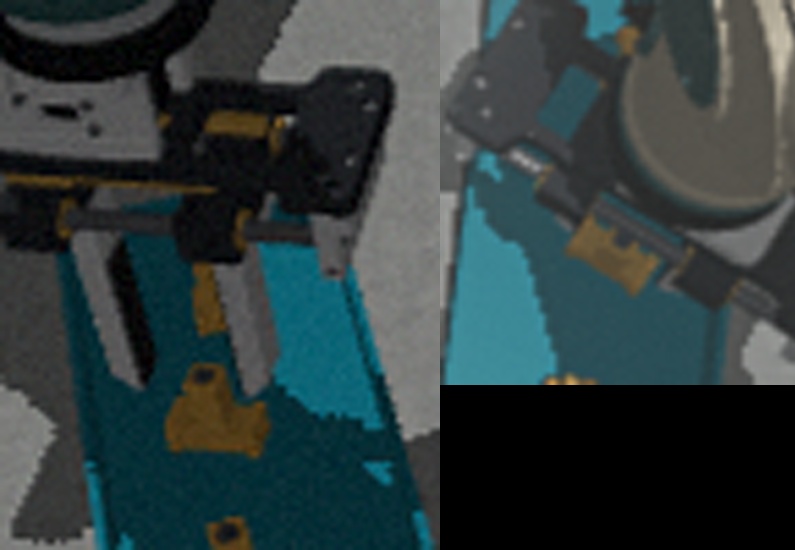

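```bash
python3 -m inch '[0.3,0.3,5,0,0,0,40, 0,0,5,0,0,0,40, 0,0,0,0,0,0,30, 0,0,0,0,0,0,8, 0,0,0,0,0,0,8, 0,0,0,0,0,0,8, 0,0,0,0,0,0,8, 0,0,0,0,0,0,8, 0,0,0,0,0,0,8]' 8
python3 go.py 0.5518 -0.2668 -0.004 55.4
python3 -m inch '[0,0,0,0,0,0,8, 0,0,0,0,0,0,8]' 20
python3 go.py 0.5518 -0.2668 -0.004 55.4
python3 - <<'E'
from h import *
s=r.get_image("scene"); t=r.get_image("top")
a=cv2.resize(s[180:280,195:275],None,fx=5.5,fy=5.5,interpolation=cv2.INTER_CUBIC)
b=cv2.resize(t[150:220,370:440],None,fx=5.5,fy=5.5,interpolation=cv2.INTER_CUBIC)
b=cv2.copyMakeBorder(b,0,a.shape[0]-b.shape[0],0,0,0)
cv2.imwrite("pics/g10.png",np.hstack([a,b[:,:355]]))
E
```

```text
clock: 15.02
ee_pos: [0.5511, -0.2667, -0.0039]
eef_rot: [0.0, 0.886, 0.463, 0.0]
wrist_force: [0.9, -0.0, -0.4]
finger_gap: 0.0138
t 15.0167 tcp [ 0.5511 -0.2667 -0.0039] yaw 55.21 tilt [0.0003 0.0001] gap 0.0138 j [ 0.76  0.87 -0.59  1.75  0.68  0.74  0.77]
tool shift mm [0.4 0.6 0.1] wz -0.19 F [ 0.9 -0.  -0.4]
clock: 15.18
ee_pos: [0.551, -0.2668, -0.0039]
eef_rot: [0.0, 0.886, 0.463, 0.0]
wrist_force: [0.7, 0.8, 0.7]
finger_gap: 0.0135
t 15.1833 tcp [ 0.551  -0.2668 -0.0039] yaw 55.21 tilt [0.0002 0.    ] gap 0.0135 j [ 0.76  0.87 -0.59  1.75  0.68  0.74  0.77]
tool shift mm [0.4 0.6 0.1] wz -0.19 F [0.7 0.8 0.7]
```

View pics/g10.png

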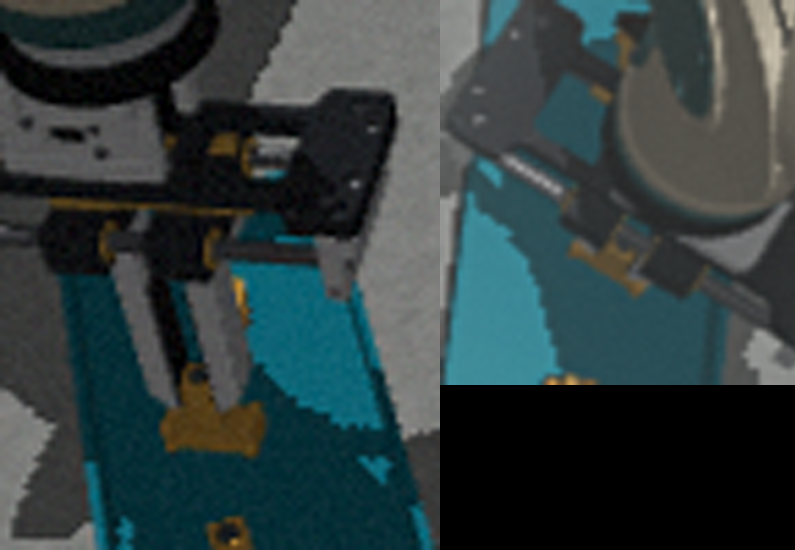

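```bash
python3 -m inch '[0,0,-10,0,0,0,8, 0,0,-25,0,0,0,8, 0,0,-30,0,0,0,8, 0,0,-36,0,0,0,8, 0,0,-36,0,0,0,8, 0,0,-36,0,0,0,8, 0,0,-36,0,0,0,8, 0,0,0,0,0,0,8]' 30
python3 go.py 0.6088 0.1845 0.205 55.2
python3 - <<'E'
from h import *
s=r.get_image("scene"); t=r.get_image("top")
_,p,m=tool(); u=S.px(p+[0,0,.02]); print(u); u=u.astype(int)
a=s[max(u[1]-50,0):u[1]+50,max(u[0]-50,0):u[0]+50]
cv2.imwrite("pics/g11.png",cv2.resize(a,None,fx=6,fy=6,interpolation=cv2.INTER_CUBIC))
E
```

```text
clock: 15.95
ee_pos: [0.5554, -0.2673, 0.2131]
eef_rot: [0.005, 0.886, 0.463, 0.004]
wrist_force: [1.7, -1.0, -0.1]
finger_gap: 0.0139
t 15.95 tcp [ 0.5554 -0.2673  0.2131] yaw 55.21 tilt [ 0.0117 -0.0044] gap 0.0139 j [ 0.85  0.62 -0.76  1.56  0.46  1.13  0.96]
tool shift mm [ 401.5 -214.     6.8] wz 0.01 F [ 1.7 -1.  -0.1]
[214.086661   183.65965624]
```

View pics/g11.png

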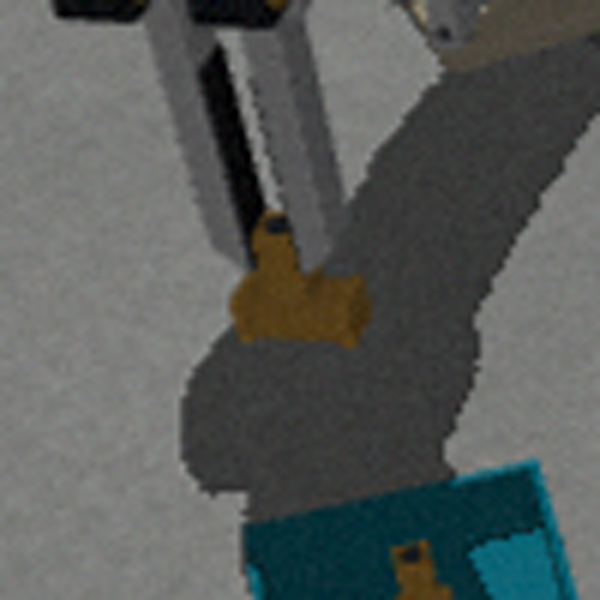

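```bash
python3 -m inch '[25,-14,0,0,0,0,8, 34,-18,0,0,0,0,8, 34,-18,0,0,0,0,8, 34,-18,0,0,0,0,8, 34,-18,0,0,0,0,8, 34,-18,0,0,0,0,8, 34,-18,0,0,0,0,8, 34,-18,0,0,0,0,8, 34,-18,0,0,0,0,8, 34,-18,0,0,0,0,8]'
python3 -m inch '[34,-18,0,0,0,0,8, 20,-11,0,0,0,0,8, 15,-9,0,0,0,0,8, 0,0,0,0,0,4,8, 0,0,0,0,0,7,8, 0,0,0,0,0,7,8, 0,0,0,0,0,5,8, 0,0,0,0,0,0,8]'
python3 go.py 0.6088 0.1845 0.110 32
python3 - <<'E'
from h import *
s=r.get_image("scene"); t=r.get_image("top")
a=cv2.resize(s[60:240,335:465],None,fx=3.3,fy=3.3,interpolation=cv2.INTER_CUBIC)
cv2.imwrite("pics/g12.png",a);cv2.imwrite("pics/g12t.png",t)
E
```

```text
clock: 16.88
ee_pos: [0.5938, 0.1064, 0.2031]
eef_rot: [-0.0, 0.886, 0.463, -0.002]
wrist_force: [-0.0, -0.1, -1.1]
finger_gap: 0.0139
clock: 17.55
ee_pos: [0.6021, 0.1831, 0.2032]
eef_rot: [0.001, 0.961, 0.277, -0.002]
wrist_force: [0.4, -0.2, -0.7]
finger_gap: 0.0138
t 17.55 tcp [0.6021 0.1831 0.2032] yaw 32.11 tilt [-0.0031 -0.002 ] gap 0.0138 j [ 0.02  0.63 -0.63  1.52  0.39  1.12 -0.12]
tool shift mm [ 6.8  2.3 93.2] wz 0.11 F [ 0.4 -0.2 -0.7]
```

View pics/g12.png

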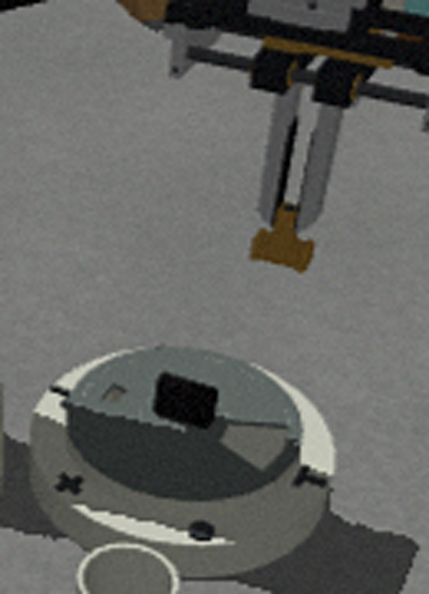

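View pics/g12t.png

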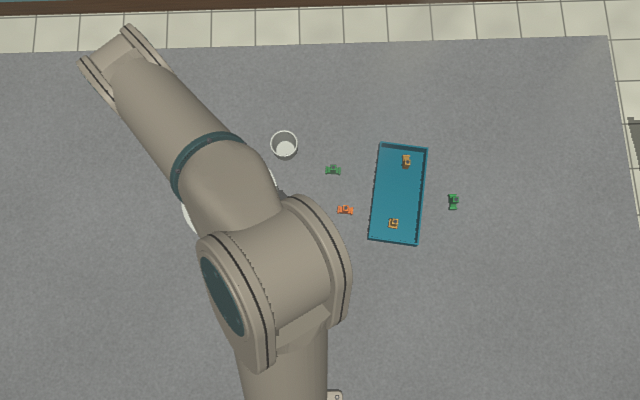

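```bash
python3 -m inch '[3.5,1.2,30,0,0,0,8, 3.5,1.2,30,0,0,0,8, 0,0,30,0,0,0,8, 0,0,20,0,0,0,8, 0,0,10,0,0,0,8, 0,0,0,0,0,0,8, 0,0,0,0,0,0,8]'
python3 go.py 0.6088 0.1845 0.070 32
python3 - <<'E'
from h import *
s=r.get_image("scene")
a=cv2.resize(s[110:220,350:450],None,fx=5.4,fy=5.4,interpolation=cv2.INTER_CUBIC)
def mk(X,c):
    u=(S.px(X)-[350,110]+.5)*5.4; cv2.circle(a,tuple(int(v) for v in u),2,c,-1)
c=np.array([.5596,.1538])
for rr,da in [(34,-22),(34,22),(80,22),(80,-22),(58,0)]:
    th=np.radians(32.1+da); mk([c[0]+rr/1000*np.cos(th),c[1]+rr/1000*np.sin(th),.055],(0,0,255))
_,p,m=tool()
for o in (0,): 
  for dx in (-.019,.019):
    for dy in (-.009,.009): mk(p+m[:,0]*dx+m[:,1]*dy+np.array([0,0,.008]),(0,255,0))
cv2.imwrite("pics/g13.png",a)
E
```

```text
clock: 18.23
ee_pos: [0.6106, 0.1857, 0.0851]
eef_rot: [-0.0, 0.961, 0.278, -0.0]
wrist_force: [0.4, 0.3, -0.6]
finger_gap: 0.0138
t 18.2333 tcp [0.6106 0.1857 0.0851] yaw 32.27 tilt [-0.0004  0.0004] gap 0.0138 j [-0.01  0.76 -0.56  1.62  0.49  0.9  -0.2 ]
tool shift mm [-2.2  0.  15.1] wz 0.27 F [ 0.4  0.3 -0.6]
```

View pics/g13.png

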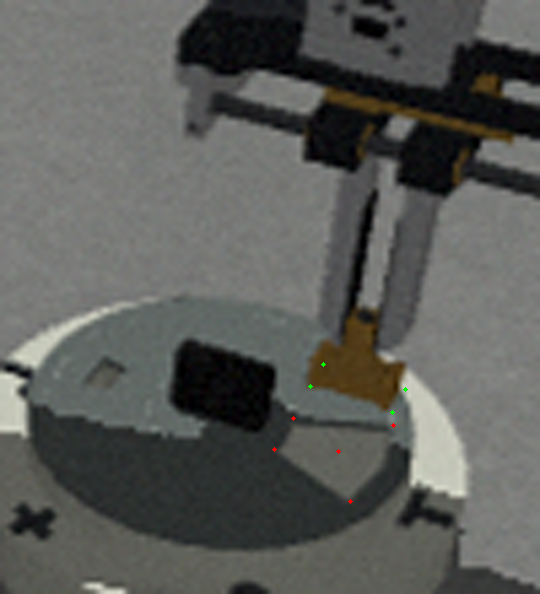

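```bash
python3 -m inch '[-3,0,8,0,0,0,8, 0,0,6,0,0,0,8, 0,0,0,0,0,0,8]'
python3 go.py 0.6079 0.1841 0.002 32.1
python3 - <<'E'
from h import *
s=r.get_image("scene")
a=cv2.resize(s[110:220,350:450],None,fx=5.4,fy=5.4,interpolation=cv2.INTER_CUBIC)
cv2.imwrite("pics/g14.png",a)
E
```

```text
clock: 18.53
ee_pos: [0.6075, 0.1832, 0.0704]
eef_rot: [0.0, 0.961, 0.277, -0.001]
wrist_force: [-0.3, -0.6, -0.6]
finger_gap: 0.0139
t 18.5333 tcp [0.6075 0.1832 0.0704] yaw 32.21 tilt [-0.0009 -0.0009] gap 0.0139 j [-0.01  0.78 -0.55  1.64  0.5   0.87 -0.21]
tool shift mm [ 0.9 -0.5 68.4] wz 0.11 F [-0.3 -0.6 -0.6]
```

View pics/g14.png

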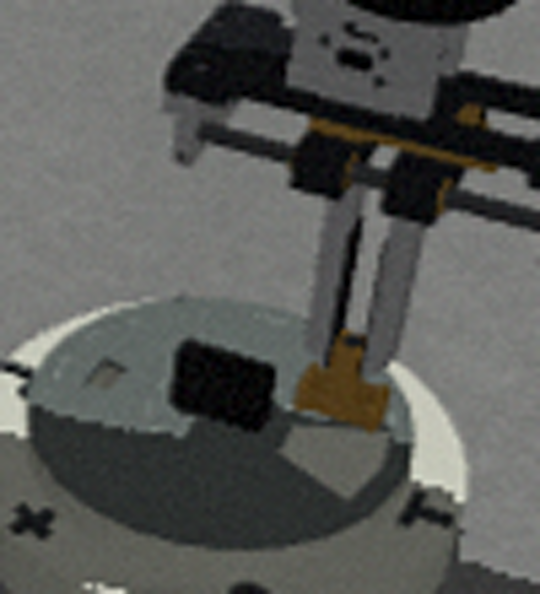

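```bash
python3 -m inch '[0.5,-0.3,8,0,0,0,8, 0,0,8,0,0,0,8, 0,0,5,0,0,0,8, 0,0,0,0,0,0,8]'
python3 go.py 0.6079 0.1841 0.002 32.1
python3 -m inch '[0,0,4,0,0,0,8, 0,0,4,0,0,0,8, 0,0,4,0,0,0,8, 0,0,0,0,0,0,8]'
python3 go.py 0.6079 0.1841 0.002 32.1
python3 - <<'E'
from h import *
s=r.get_image("scene")
a=cv2.resize(s[110:220,350:450],None,fx=5.4,fy=5.4,interpolation=cv2.INTER_CUBIC)
cv2.imwrite("pics/g15.png",a)
E
```

```text
clock: 18.92
ee_pos: [0.6072, 0.1838, 0.0483]
eef_rot: [0.0, 0.961, 0.277, -0.001]
wrist_force: [-0.6, 0.4, -1.9]
finger_gap: 0.0131
t 18.9167 tcp [0.6072 0.1838 0.0483] yaw 32.22 tilt [-0.0025 -0.0011] gap 0.0131 j [-0.02  0.8  -0.54  1.65  0.52  0.83 -0.22]
tool shift mm [ 0.8  0.2 46.3] wz 0.12 F [-0.6  0.4 -1.9]
clock: 19.25
ee_pos: [0.6078, 0.1841, 0.0371]
eef_rot: [0.0, 0.961, 0.277, -0.001]
wrist_force: [0.4, -0.3, -1.4]
finger_gap: 0.0136
t 19.25 tcp [0.6078 0.1841 0.0371] yaw 32.22 tilt [-0.0012 -0.0005] gap 0.0136 j [-0.03  0.82 -0.53  1.66  0.53  0.81 -0.23]
tool shift mm [ 0.1  0.1 35.1] wz 0.12 F [ 0.4 -0.3 -1.4]
```

View pics/g15.png

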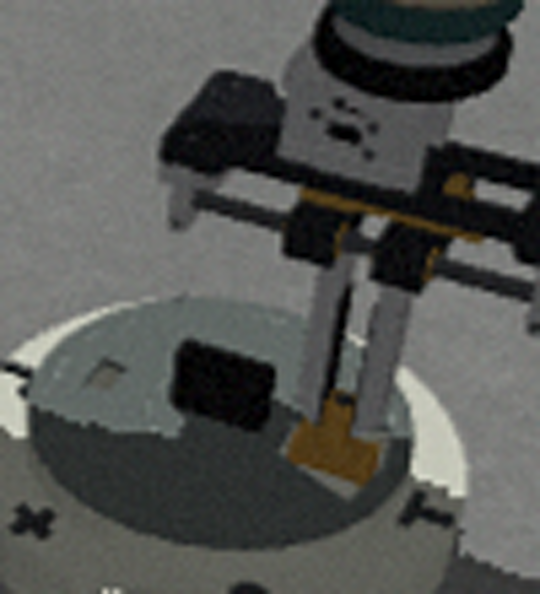

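```bash
python3 -m inch '[0,0,5,0,0,0,8, 0,0,5,0,0,0,8, 0,0,5,0,0,0,8, 0,0,0,0,0,0,8]'
python3 go.py 0.6079 0.1841 0.002 32.1
python3 -m inch '[0,0,5,0,0,0,8, 0,0,5,0,0,0,8, 0,0,4,0,0,0,8, 0,0,0,0,0,0,8]'
python3 go.py 0.6079 0.1841 0.002 32.1
```

```text
clock: 19.63
ee_pos: [0.6075, 0.1839, 0.0217]
eef_rot: [0.0, 0.961, 0.277, -0.001]
wrist_force: [0.9, 0.2, -1.3]
finger_gap: 0.0137
t 19.6333 tcp [0.6075 0.1839 0.0217] yaw 32.21 tilt [-0.0018 -0.0008] gap 0.0137 j [-0.04  0.84 -0.52  1.67  0.55  0.79 -0.24]
tool shift mm [ 0.5  0.1 19.7] wz 0.11 F [ 0.9  0.2 -1.3]
clock: 19.97
ee_pos: [0.6076, 0.184, 0.0079]
eef_rot: [0.0, 0.961, 0.277, -0.001]
wrist_force: [-0.2, -0.5, -0.4]
finger_gap: 0.0138
t 19.9667 tcp [0.6076 0.184  0.0079] yaw 32.21 tilt [-0.0015 -0.0006] gap 0.0138 j [-0.04  0.86 -0.51  1.67  0.56  0.76 -0.25]
tool shift mm [0.3 0.1 5.9] wz 0.11 F [-0.2 -0.5 -0.4]
```

```bash
python3 -m inch '[0,0,3,0,0,0,8, 0,0,3,0,0,0,8, 0,0,0,0,0,0,8]'
python3 go.py 0.6079 0.1841 0.002 32.1
python3 -m inch '[0,0,0,0,0,0,16, 0,0,0,0,0,0,17, 0,0,0,0,0,0,17, 0,0,0,0,0,0,17, 0,0,0,0,0,0,17]'
python3 go.py 0.6079 0.1841 0.002 32.1
python3 - <<'E'
from h import *
s=r.get_image("scene")
a=cv2.resize(s[110:220,350:450],None,fx=5.4,fy=5.4,interpolation=cv2.INTER_CUBIC)
cv2.imwrite("pics/g16.png",a)
E
```

```text
clock: 20.22
ee_pos: [0.608, 0.1843, 0.0024]
eef_rot: [0.0, 0.961, 0.277, -0.0]
wrist_force: [-0.0, -0.6, -1.0]
finger_gap: 0.0139
t 20.2167 tcp [0.608  0.1843 0.0024] yaw 32.21 tilt [-0.0006 -0.0003] gap 0.0139 j [-0.05  0.86 -0.5   1.68  0.56  0.75 -0.26]
tool shift mm [-0.2  0.1  0.4] wz 0.11 F [-0.  -0.6 -1. ]
clock: 20.63
ee_pos: [0.6085, 0.1845, 0.0032]
eef_rot: [0.0, 0.961, 0.277, 0.0]
wrist_force: [-1.0, -0.1, -0.6]
finger_gap: 0.0168
t 20.6333 tcp [0.6085 0.1845 0.0032] yaw 32.21 tilt [0.0004 0.0001] gap 0.0168 j [-0.05  0.86 -0.5   1.68  0.56  0.75 -0.26]
tool shift mm [-0.7 -0.   1.2] wz 0.11 F [-1.  -0.1 -0.6]
```

View pics/g16.png

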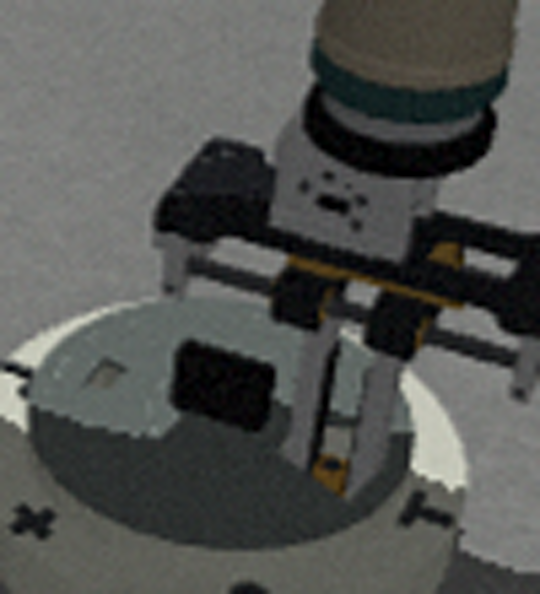

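```bash
python3 -m inch '[-0.5,0,-4,0,0,0,17, 0,0,-6,0,0,0,17, 0,0,-8,0,0,0,17, 0,0,-10,0,0,0,17, 0,0,-15,0,0,0,17, 0,0,-25,0,0,0,40, 0,0,-30,0,0,0,40, 0,0,-10,0,0,0,40]'
python3 go.py 0.5596 0.1538 0.110 -57.9
python3 - <<'E'
from h import *
s=r.get_image("scene")
a=cv2.resize(s[110:220,350:450],None,fx=5.4,fy=5.4,interpolation=cv2.INTER_CUBIC)
cv2.imwrite("pics/g17.png",a)
E
```

```text
clock: 21.35
ee_pos: [0.6103, 0.1857, 0.1161]
eef_rot: [-0.0, 0.961, 0.277, 0.003]
wrist_force: [0.8, 0.7, 1.2]
finger_gap: 0.0338
t 21.35 tcp [0.6103 0.1857 0.1161] yaw 32.21 tilt [0.0064 0.0028] gap 0.0338 j [ 0.    0.72 -0.58  1.6   0.47  0.95 -0.18]
tool shift mm [-60.    0.    5.7] wz 90.11 F [0.8 0.7 1.2]
```

View pics/g17.png

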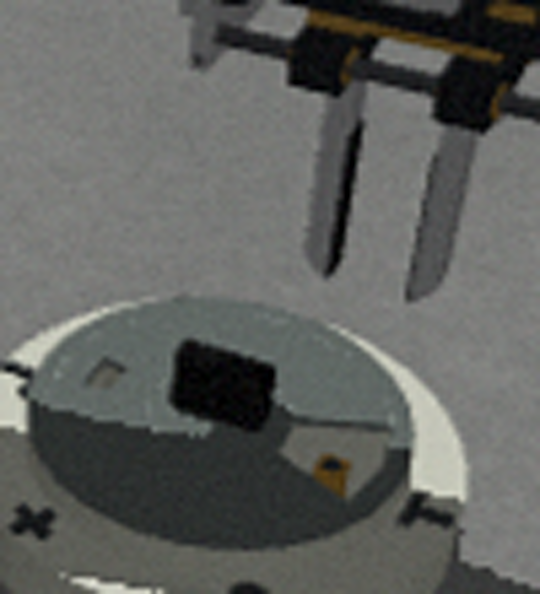

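```bash
python3 -c "
from h import *
print(S.plane(350+330/5.4-.5,110+463/5.4-.5,.046))"
python3 -m inch '[-15,0,0,0,0,0,50, -25,0,0,0,0,0,50, -20,0,0,0,0,0,50, 0,0,0,0,0,6,50, 0,0,0,0,0,7,50, 0,0,0,0,0,7,50, 0,0,0,0,0,7,50, 0,0,0,0,0,7,50, 0,0,0,0,0,7,50, 0,0,0,0,0,7,50]'
python3 -m inch '[0,0,0,0,0,7,50, 0,0,0,0,0,7,50, 0,0,0,0,0,7,50, 0,0,0,0,0,7,50, 0,0,0,0,0,7,50, 0,0,0,0,0,7,50, 0,0,0,0,0,0,50, 0,0,0,0,0,0,50]'
python3 go.py 0.5596 0.1538 0.033 -57.9
```

```text
[0.60534321 0.18380503 0.046     ]
clock: 22.23
ee_pos: [0.5566, 0.1518, 0.1104]
eef_rot: [0.0, 0.99, -0.14, -0.0]
wrist_force: [0.7, 0.6, -0.6]
finger_gap: 0.0498
clock: 22.9
ee_pos: [0.5567, 0.1521, 0.1106]
eef_rot: [0.0, 0.876, -0.482, -0.0]
wrist_force: [0.1, 0.3, 0.5]
finger_gap: 0.0498
t 22.9 tcp [0.5567 0.1521 0.1106] yaw -57.58 tilt [-0.0007 -0.0007] gap 0.0498 j [-0.22  0.6  -0.15  1.78  0.12  0.77 -1.44]
tool shift mm [ 0.1 -3.5 77.6] wz 0.32 F [0.1 0.3 0.5]
```

```bash
python3 -m inch '[0,-3.4,15,0,0,0.3,50, 0,0,15,0,0,0,50, 0,0,8,0,0,0,50, 0,0,0,0,0,0,50, 0,0,0,0,0,0,50]'
python3 go.py 0.5596 0.1538 0.033 -57.9
python3 - <<'E'
from h import *
s=r.get_image("scene")
a=cv2.resize(s[110:220,350:450],None,fx=5.4,fy=5.4,interpolation=cv2.INTER_CUBIC)
cv2.imwrite("pics/g18.png",a)
E
```

```text
clock: 23.32
ee_pos: [0.5596, 0.1538, 0.0726]
eef_rot: [0.0, 0.875, -0.485, -0.0]
wrist_force: [-0.3, -0.5, -0.4]
finger_gap: 0.0502
t 23.3167 tcp [0.5596 0.1538 0.0726] yaw -58.02 tilt [-0.0011 -0.0002] gap 0.0502 j [-0.23  0.65 -0.14  1.8   0.13  0.69 -1.45]
tool shift mm [-0.  -0.  39.6] wz -0.12 F [-0.3 -0.5 -0.4]
```

View pics/g18.png

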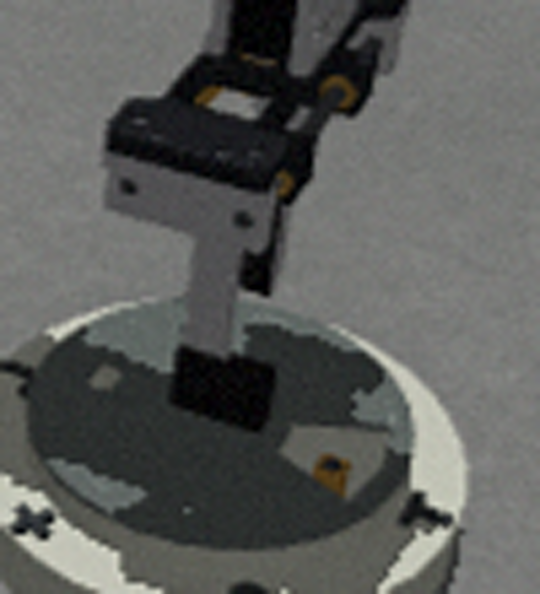

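```bash
python3 -m inch '[0,0,10,0,0,0,50, 0,0,10,0,0,0,50, 0,0,8,0,0,0,50, 0,0,6,0,0,0,50, 0,0,5,0,0,0,50, 0,0,0,0,0,0,50]'
python3 go.py 0.5596 0.1538 0.033 -57.9
python3 -m inch '[0,0,0,0,0,0,30, 0,0,0,0,0,0,8, 0,0,0,0,0,0,8, 0,0,0,0,0,0,8, 0,0,0,0,0,0,8, 0,0,0,0,0,0,8, 0,0,0,0,0,0,8, 0,0,0,0,0,0,8]' 8
python3 -m inch '[0,0,0,0,0,0,8, 0,0,0,0,0,0,8, 0,0,0,0,0,0,8]' 20
python3 go.py 0.5596 0.1538 0.033 1.9
```

```text
clock: 23.87
ee_pos: [0.5591, 0.1537, 0.0326]
eef_rot: [0.001, 0.874, -0.485, -0.001]
wrist_force: [0.7, 0.4, -0.3]
finger_gap: 0.0496
t 23.8667 tcp [0.5591 0.1537 0.0326] yaw -58.08 tilt [-0.0022 -0.0007] gap 0.0496 j [-0.24  0.71 -0.13  1.83  0.15  0.61 -1.47]
tool shift mm [ 0.2 -0.5 -0.4] wz -0.18 F [ 0.7  0.4 -0.3]
clock: 24.53
ee_pos: [0.5601, 0.1542, 0.0343]
eef_rot: [-0.0, 0.874, -0.486, 0.0]
wrist_force: [-0.7, 0.5, 1.3]
finger_gap: 0.014
clock: 24.78
ee_pos: [0.5601, 0.1541, 0.0342]
eef_rot: [-0.0, 0.874, -0.485, 0.0]
wrist_force: [-1.5, 0.9, 2.3]
finger_gap: 0.0139
t 24.7833 tcp [0.5601 0.1541 0.0342] yaw -58.09 tilt [0.0003 0.0002] gap 0.0139 j [-0.24  0.71 -0.13  1.83  0.15  0.61 -1.47]
tool shift mm [0.  0.6 1.2] wz -59.99 F [-1.5  0.9  2.3]
```

```bash
python3 -m inch '[0,0,0,0,0,-4,8, 0,0,0,0,0,-7,8, 0,0,0,0,0,-7,8, 0,0,0,0,0,-7,8, 0,0,0,0,0,-7,8, 0,0,0,0,0,-7,8, 0,0,0,0,0,-7,8, 0,0,0,0,0,-7,8, 0,0,0,0,0,-7,8, 0,0,0,0,0,0,8]'
python3 go.py 0.5596 0.1538 0.033 1.9
python3 - <<'E'
from h import *
s=r.get_image("scene")
a=cv2.resize(s[110:220,350:450],None,fx=5.4,fy=5.4,interpolation=cv2.INTER_CUBIC)
cv2.imwrite("pics/g19.png",a)
E
```

```text
clock: 25.62
ee_pos: [0.5597, 0.1544, 0.0342]
eef_rot: [-0.0, 1.0, 0.019, -0.0]
wrist_force: [-1.9, 1.5, 5.1]
finger_gap: 0.0136
t 25.6167 tcp [0.5597 0.1544 0.0342] yaw 2.19 tilt [-0.0005  0.0009] gap 0.0136 j [-0.05  0.74 -0.42  1.82  0.45  0.68 -0.7 ]
tool shift mm [-0.1  0.6  1.2] wz 0.29 F [-1.9  1.5  5.1]
```

View pics/g19.png

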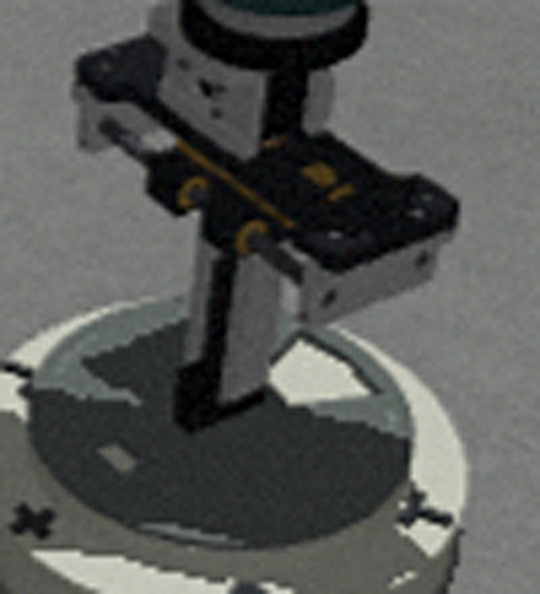

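```bash
python3 -m inch '[0,0,0,0,0,0,40, 0,0,0,0,0,0,40, 0,0,0,0,0,0,40, 0,0,-10,0,0,0,40, 0,0,-30,0,0,0,40, 0,0,-40,0,0,0,40, 0,0,-40,0,0,0,40, 0,0,-40,0,0,0,40, 0,0,-40,0,0,0,40, 0,0,-20,0,0,0,40]'
python3 -m inch '[0,35,0,0,0,0,40, 0,40,0,0,0,0,40, 0,40,0,0,0,0,40, 0,40,0,0,0,0,40, 0,40,0,0,0,0,40, 0,40,0,0,0,0,40, 0,40,0,0,0,0,40, 0,40,0,0,0,0,40, 0,40,0,0,0,0,40, 0,30,0,0,0,0,40]'
python3 -m inch '[-10,40,0,0,0,0,40, -10,40,0,0,0,0,40, -10,40,0,0,0,0,40, -10,20,0,0,0,0,40, 0,0,0,0,0,0,40, 0,0,0,0,0,0,40]'
python3 - <<'E'
from h import *
cv2.imwrite("pics/top1.png",r.get_image("top")); cv2.imwrite("pics/scene1.png",r.get_image("scene"))
t=cv2.imread("pics/top1.png")
cv2.imwrite("pics/f1.png",cv2.resize(t[140:255,170:290],None,fx=5,fy=5,interpolation=cv2.INTER_CUBIC))
E
```

```text
clock: 26.5
ee_pos: [0.5619, 0.1552, 0.2599]
eef_rot: [-0.001, 1.0, 0.017, 0.004]
wrist_force: [0.5, -0.3, -0.4]
finger_gap: 0.0403
clock: 27.33
ee_pos: [0.5719, -0.2353, 0.2545]
eef_rot: [0.001, 1.0, 0.015, -0.0]
wrist_force: [0.0, -0.0, 0.7]
finger_gap: 0.0401
clock: 27.83
ee_pos: [0.5364, -0.3736, 0.2541]
eef_rot: [-0.0, 1.0, 0.015, -0.0]
wrist_force: [0.4, 0.8, -1.0]
finger_gap: 0.0398
```

View pics/f1.png

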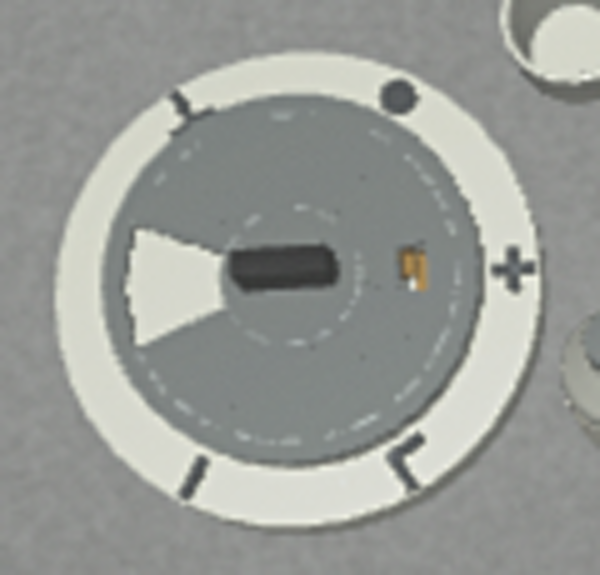

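View pics/scene1.png

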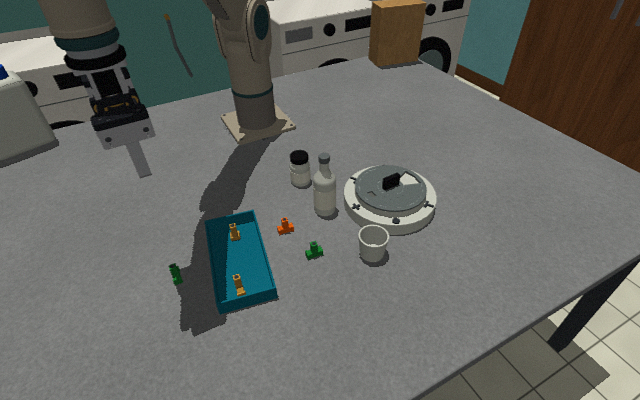

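```bash
python3 - <<'E'
from h import *
t=cv2.imread("pics/top1.png"); h=cv2.cvtColor(t,cv2.COLOR_BGR2HSV)
m=np.zeros(t.shape[:2],np.uint8); m[183:212,193:217]=(h[...,2]>165)[183:212,193:217]
n,l,st,ce=cv2.connectedComponentsWithStats(m); print(st[1:],ce[1:])
k=1+np.argmax(st[1:,4]); q=T.plane(*ce[k],.053); print(q,deg(q[:2]-[.5585,.1535]),deg(q[:2]-[.5596,.1538]))
c=np.array([.559,.1537]);sol=c+.058*np.array([np.cos(np.radians(91.9)),np.sin(np.radians(91.9))]);print("solid",sol)
print(r.read_state()["clock"],r.read_state()["wrist_force"])
E
```

```text
[[195 186  20  23 323]
 [193 211   1   1   1]] [[203.66563467 196.56037152]
 [193.         211.        ]]
[0.55702177 0.21171676 0.053     ] 91.4545339999367 92.54890550750285
solid [0.557077   0.21166811]
27.9333 [-0.01217581  0.40348635  0.31562727]
```

Opening centre and solid-sector centre agree to within about 1 mm. The arm is clear, so I'm handing in.

```bash
python3 -c "
from station import r
print(r.finish_job())"
```

```text
the job is handed in; nothing more can be done
None
```

The tee is in the T sector of the box, the cover is shut over the solid sector, and I handed the job in at about 28 s.

**What I did:** I turned the cover 113° clockwise so its wide opening lay over the T. I then took the tee (the middle fitting in the basket) by its stem and lowered it through the opening. Finally I turned the cover 60° counter-clockwise, let go and moved the arm clear.

**Last checks:**
- **Cover:** the middle of the opening measures (0.557, 0.212) m, and the solid sector's middle works out at (0.557, 0.212) m. That is within about 1 mm, with about 2 mm of calibration uncertainty on top.
- **Tee:** after release it stood upright in the T sector, at about (0.605, 0.184) m against a sector middle of about (0.609, 0.185) m. Once the cover was turned it can no longer be seen.
- **Other items:** in the last picture the bottle, jar, cup, elbow and straight fitting all look as they did at the start. The robot was touching nothing.

**What disagreed:** the fingertips sit about 30 mm higher than the reported TCP height. Because of this my first grip on the cover's bar closed above it, and turning the gripper moved nothing. I found the offset in the camera pictures, went about 30 mm lower from then on, and the later grips on the bar and the tee all held.

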